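Isolate the inductor console and load its chokes iron end down

TASK

Make the console dead first: switch the isolator fully off, then turn the bayonet fuse carrier anticlockwise to its stop, lift it out and leave it in the red tray. Only then lay every choke that is on the bench in a cradle of its own on the sloped console, heavy (iron) end at the bottom, fully home against the lower stop - lift each one off-centre to find out which end is the heavy one, since both ends look the same. Leave the other things on the bench where they are.

Things in the scene. Friction and masses are not known exactly. Their poses are not given: they have to be found in the camera images.
- isolator (a joint): toggle isolator on the supply unit: 0 = off (leaning to the unit's -x side, its front), 1.0 = on (leaning to +x); it swings about the unit's y axis, stays where left and moves with under 2 N at the ball
- isolator_tip (a point): centre of the red ball (26 mm diameter) at the free end of the isolator's 10 mm thick steel stick; 80 mm from pivot to ball, pivot 72 mm above the table. The stick stands on a yellow block 70 x 50 mm on the supply unit
- holder_mouth (a point): fuse holder in the top of the grey supply unit (120 x 190 mm, 50 mm high, fixed): this point is the middle of the slot's mouth in the top face. Axes are the unit's: x along the slot (42 x 12 mm, top 6 mm thick), z up. The isolator is 95 mm away towards -y
- carrier_grip (a point): middle of the wing grip (38 mm along own x, 16 mm in y, 26 mm high) of the black bayonet fuse carrier, loose, 0.09 kg. Below: 44 mm flange (top 13 mm below this point), stem, 38 mm cross-bar parallel to the wing and caught under the holder's top; lowest point 47 mm down. Starts 1.15-1.35 rad clockwise of the slot; turn anticlockwise to the stop, where wing and slot are in line, and lift straight out
- tray_in (a point): red lock-out tray, fixed, 130 x 160 x 30 mm outside, 4 mm walls: this point is the middle of its inner floor, x across the 130 mm, y along the 160 mm
- choke_a_mid (a point): centre of a sealed choke: loose square aluminium can 34 x 34 x 110 mm (x along the 110), 0.36-0.46 kg, lying down; orange band at the middle, same black cap on both ends. The iron is hidden in one half, so it balances about 19 mm off centre; which end is heavy is unmarked and not tied to the x direction: it differs from choke to choke. May be absent (None)
- choke_b_mid (a point): centre of a second choke, just like choke_a. Felt on an off-centre lift: held level 25 mm from the centre, a choke pulls on the grip with about 0.02 N m if held in its heavy half, but about 0.17 N m, far end down, if held in its light half. May be absent (None)
- choke_c_mid (a point): centre of a third choke, just like choke_a. May be absent (None)
- choke_d_mid (a point): centre of a fourth choke, just like choke_a. May be absent (None)
- cradle1_seat (a point): first of four black cradles on the sloped desk of the cream console (fixed, 290 mm wide): where a choke's centre is when fully home, on the cradle floor and touching the stop at its lower end. x runs up the slope (35 degrees, away from the console's front), y across, z square to it. Floor 17 mm below this point; walls 9 mm above the floor, 40 mm apart; stop 22 mm high, upper end open
- cradle2_seat (a point): the same point of the second cradle, 70 mm from the first. A panel of meters rises behind the cradles to 0.18 m above the table; copper winding lies round the lower half of each cradle
- cradle3_seat (a point): the same point of the third cradle, 70 mm from the second
- cradle4_seat (a point): the same point of the fourth cradle, 70 mm from the third
- multimeter: bystander: yellow hand-held meter 160 x 80 x 34 mm, origin under its centre
- screwdriver: bystander: screwdriver 180 mm long with red handle, lying, origin under its middle
- relay: bystander: clear plug-in relay 28 x 28 x 50 mm, origin under its centre
- wall_switch: bystander: cream surface switch 70 x 50 x 36 mm, origin under its centre
- mug: bystander: blue mug 80 mm across, 95 mm high, origin under its centre
Things that resemble listed ones, but are neither listed nor needed, are in the scene too. Of the things like the part that bears carrier_grip, leave any that is green; of the rest the larger one is meant. Leave any purple look-alike of the part that bears choke_c_mid alone.

How it is judged:
On the way, in this order (a step that is already met when the one before it is completed fails the run):
1. the isolator is switched off (value of joint isolator below 0.15 rad), for 0.2 s.
2. the fuse carrier, still in its holder, is turned in line with the slot (value of joint isolator below 0.15 rad and distance between carrier_grip and holder_mouth below 0.03 m and angle between the x axis of carrier_grip and the x axis of holder_mouth, either way round below 0.2 rad), for 0.1 s.
3. the fuse carrier is in the tray (value of joint isolator below 0.15 rad and x of carrier_grip in the frame of tray_in between -0.06 and 0.06 m and y of carrier_grip in the frame of tray_in between -0.075 and 0.075 m and z of carrier_grip in the frame of tray_in below 0.055 m and linear speed of carrier below 0.02 m/s), for 0.3 s.
4. every choke lies home in a cradle, heavy end down (((x of choke_a_mid in the frame of cradle1_seat between -0.012 and 0.012 m and y of choke_a_mid in the frame of cradle1_seat between -0.009 and 0.009 m and z of choke_a_mid in the frame of cradle1_seat between -0.008 and 0.008 m and angle between the x axis of choke_a_mid and the x axis of cradle1_seat, either way round below 0.12 rad and x of choke_a_c1 in the frame of cradle1_seat below -0.012 m) or (x of choke_a_mid in the frame of cradle2_seat between -0.012 and 0.012 m and y of choke_a_mid in the frame of cradle2_seat between -0.009 and 0.009 m and z of choke_a_mid in the frame of cradle2_seat between -0.008 and 0.008 m and angle between the x axis of choke_a_mid and the x axis of cradle2_seat, either way round below 0.12 rad and x of choke_a_c1 in the frame of cradle2_seat below -0.012 m) or (x of choke_a_mid in the frame of cradle3_seat between -0.012 and 0.012 m and y of choke_a_mid in the frame of cradle3_seat between -0.009 and 0.009 m and z of choke_a_mid in the frame of cradle3_seat between -0.008 and 0.008 m and angle between the x axis of choke_a_mid and the x axis of cradle3_seat, either way round below 0.12 rad and x of choke_a_c1 in the frame of cradle3_seat below -0.012 m) or (x of choke_a_mid in the frame of cradle4_seat between -0.012 and 0.012 m and y of choke_a_mid in the frame of cradle4_seat between -0.009 and 0.009 m and z of choke_a_mid in the frame of cradle4_seat between -0.008 and 0.008 m and angle between the x axis of choke_a_mid and the x axis of cradle4_seat, either way round below 0.12 rad and x of choke_a_c1 in the frame of cradle4_seat below -0.012 m)) and linear speed of each of choke_a, choke_b, choke_c, choke_d below 0.02 m/s and ((x of choke_b_mid in the frame of cradle1_seat between -0.012 and 0.012 m and y of choke_b_mid in the frame of cradle1_seat between -0.009 and 0.009 m and z of choke_b_mid in the frame of cradle1_seat between -0.008 and 0.008 m and angle between the x axis of choke_b_mid and the x axis of cradle1_seat, either way round below 0.12 rad and x of choke_b_c1 in the frame of cradle1_seat below -0.012 m) or (x of choke_b_mid in the frame of cradle2_seat between -0.012 and 0.012 m and y of choke_b_mid in the frame of cradle2_seat between -0.009 and 0.009 m and z of choke_b_mid in the frame of cradle2_seat between -0.008 and 0.008 m and angle between the x axis of choke_b_mid and the x axis of cradle2_seat, either way round below 0.12 rad and x of choke_b_c1 in the frame of cradle2_seat below -0.012 m) or (x of choke_b_mid in the frame of cradle3_seat between -0.012 and 0.012 m and y of choke_b_mid in the frame of cradle3_seat between -0.009 and 0.009 m and z of choke_b_mid in the frame of cradle3_seat between -0.008 and 0.008 m and angle between the x axis of choke_b_mid and the x axis of cradle3_seat, either way round below 0.12 rad and x of choke_b_c1 in the frame of cradle3_seat below -0.012 m) or (x of choke_b_mid in the frame of cradle4_seat between -0.012 and 0.012 m and y of choke_b_mid in the frame of cradle4_seat between -0.009 and 0.009 m and z of choke_b_mid in the frame of cradle4_seat between -0.008 and 0.008 m and angle between the x axis of choke_b_mid and the x axis of cradle4_seat, either way round below 0.12 rad and x of choke_b_c1 in the frame of cradle4_seat below -0.012 m)) and ((x of choke_c_mid in the frame of cradle1_seat between -0.012 and 0.012 m and y of choke_c_mid in the frame of cradle1_seat between -0.009 and 0.009 m and z of choke_c_mid in the frame of cradle1_seat between -0.008 and 0.008 m and angle between the x axis of choke_c_mid and the x axis of cradle1_seat, either way round below 0.12 rad and x of choke_c_c1 in the frame of cradle1_seat below -0.012 m) or (x of choke_c_mid in the frame of cradle2_seat between -0.012 and 0.012 m and y of choke_c_mid in the frame of cradle2_seat between -0.009 and 0.009 m and z of choke_c_mid in the frame of cradle2_seat between -0.008 and 0.008 m and angle between the x axis of choke_c_mid and the x axis of cradle2_seat, either way round below 0.12 rad and x of choke_c_c1 in the frame of cradle2_seat below -0.012 m) or (x of choke_c_mid in the frame of cradle3_seat between -0.012 and 0.012 m and y of choke_c_mid in the frame of cradle3_seat between -0.009 and 0.009 m and z of choke_c_mid in the frame of cradle3_seat between -0.008 and 0.008 m and angle between the x axis of choke_c_mid and the x axis of cradle3_seat, either way round below 0.12 rad and x of choke_c_c1 in the frame of cradle3_seat below -0.012 m) or (x of choke_c_mid in the frame of cradle4_seat between -0.012 and 0.012 m and y of choke_c_mid in the frame of cradle4_seat between -0.009 and 0.009 m and z of choke_c_mid in the frame of cradle4_seat between -0.008 and 0.008 m and angle between the x axis of choke_c_mid and the x axis of cradle4_seat, either way round below 0.12 rad and x of choke_c_c1 in the frame of cradle4_seat below -0.012 m)) and ((x of choke_d_mid in the frame of cradle1_seat between -0.012 and 0.012 m and y of choke_d_mid in the frame of cradle1_seat between -0.009 and 0.009 m and z of choke_d_mid in the frame of cradle1_seat between -0.008 and 0.008 m and angle between the x axis of choke_d_mid and the x axis of cradle1_seat, either way round below 0.12 rad and x of choke_d_c1 in the frame of cradle1_seat below -0.012 m) or (x of choke_d_mid in the frame of cradle2_seat between -0.012 and 0.012 m and y of choke_d_mid in the frame of cradle2_seat between -0.009 and 0.009 m and z of choke_d_mid in the frame of cradle2_seat between -0.008 and 0.008 m and angle between the x axis of choke_d_mid and the x axis of cradle2_seat, either way round below 0.12 rad and x of choke_d_c1 in the frame of cradle2_seat below -0.012 m) or (x of choke_d_mid in the frame of cradle3_seat between -0.012 and 0.012 m and y of choke_d_mid in the frame of cradle3_seat between -0.009 and 0.009 m and z of choke_d_mid in the frame of cradle3_seat between -0.008 and 0.008 m and angle between the x axis of choke_d_mid and the x axis of cradle3_seat, either way round below 0.12 rad and x of choke_d_c1 in the frame of cradle3_seat below -0.012 m) or (x of choke_d_mid in the frame of cradle4_seat between -0.012 and 0.012 m and y of choke_d_mid in the frame of cradle4_seat between -0.009 and 0.009 m and z of choke_d_mid in the frame of cradle4_seat between -0.008 and 0.008 m and angle between the x axis of choke_d_mid and the x axis of cradle4_seat, either way round below 0.12 rad and x of choke_d_c1 in the frame of cradle4_seat below -0.012 m))), for 0.3 s.
At the end, for the whole second after the job is handed in: Isolator off (within 0.15 rad); carrier at rest in the tray; every choke present at rest in a cradle, heavy end at the lower end, its centre within 12 mm along, 9 mm across and 8 mm square to the slope of the home point, in line within 0.12 rad (all of step 3 and all of step 4); the robot touches nothing.
It fails at once if a choke is put in a cradle while the fuse carrier is still in its holder (distance between carrier_grip and holder_mouth below 0.03 m and (distance between any of choke_a_mid, choke_b_mid, choke_c_mid, choke_d_mid and cradle1_seat below 0.03 m or distance between any of choke_a_mid, choke_b_mid, choke_c_mid, choke_d_mid and cradle2_seat below 0.03 m or distance between any of choke_a_mid, choke_b_mid, choke_c_mid, choke_d_mid and cradle3_seat below 0.03 m or distance between any of choke_a_mid, choke_b_mid, choke_c_mid, choke_d_mid and cradle4_seat below 0.03 m)).
It fails at once if a bystander is moved more than 4 cm (distance of any of multimeter, screwdriver, relay, wall_switch, mug from where it was at the start of the episode above 0.04 m).
Of choke_a, choke_b, choke_c, choke_d only 3 to 4 are there at a start; the rules pass over those that are not, and their reading is None.
At some moment in a run one of choke_a, choke_b, choke_c, choke_d may be knocked a few centimetres aside while the robot is not near it.
Once in a run the grip may slacken for a moment while it holds something.
It also fails if it takes over 210 s, if anything falls off the work surface, if the arm or the gripper's body presses on something with over 40 N, if the wrist force passes 120 N, or if a joint passes its speed limit or range.

ROBOT

A 6-joint arm with a two-finger parallel gripper is mounted at the origin on the work surface. World frame = base frame: x ahead of the robot, y to its left, z up, the work surface at z = 0. Lengths are in m, angles in rad, forces in N, time in s.
With the tool pointing down it reaches from about 0.35 to 0.775 m from the base axis. Payload 5.5 kg.
Tool frame: the origin (TCP) lies between the finger pads; the fingertips stand 11 mm ahead of it and the grasp point (between the pads) lies 8 mm behind it (tips_ahead is the distance from the TCP to the fingertips, in m); z points along the fingers, y is the line along which they close (so a half turn about z gives the same grasp; the last joint's range is limited). The gripper opens to 85 mm and grips with 20 to 120 N. Pads are 22 mm wide; open, the fingers measure 114 mm over their backs; the gripper's body (76 mm by 85 mm) begins 54 mm behind the grasp point. The pads swing forward as they close: fully open they stand 13 mm farther back than shut.
Start: joints at [-0.14, 0.313, 0.046, 1.304, 0, 1.431], TCP at [0.575, -0, 0.242] pointing down, gripper open.
Joint ranges: [-2.76, 2.76], [-0.86, 1.69], [-1.03, 1.26], [-2.2, 2.34], [-1.47, 1.5], [-3.14, 3.14]. Speed limits (rad/s): [2.57, 2.57, 3.14, 3.14, 3.14, 3.14].

INTERFACE

Orientations are given as a unit quaternion [w, x, y, z].
In Python, from workcell import * gives the robot as it stands. The module is installed in compiled form; this text tells all that it offers.
- The arm moves only by the tool jog_arm, never from a script. Its argument "moves" is a list of rows, each an object with "fingers": the closure, from 0 (fully open) to 1 (shut); "slide": the shift along the tool's x, y, z in mm, a list of three; "angular": the turn, a rotation vector about the tool's x, y, z in degrees, a list of three. A call has 1 to 10 rows; each row is the pose to reach, as a shift and turn from the pose commanded when the call began, along the tool's axes at that moment; what a row does not reach only later rows make up. A row lasts 1/12 s, in which the tool goes at most 41.7 mm and 7.16 degrees, less where a joint would pass 70% of its speed; a pose out of reach is approached as far as the arm can. A call with a gripper value outside its range is refused whole. The fingers move at their own pace and stop on an object; "squeeze" is the grip in N (left out, the last holds). Time passes only in rows, so rows that repeat a pose let the fingers close. It gives the time, the measured TCP pose, the force, the opening and the grip force at its end, in the units of the state.
- get_state(): the state, without advancing time (a new reading comes with each control period).
- read_camera(name): name is "scene" or "side" or "wrist"; returns a dict with "color" (420x560x3 uint8, red, green, blue), "fovy" (degrees; the focal length in pixels is half the picture's height over the tangent of half this angle, whatever the lens; pixels are square), "cx", "cy" (the principal point, pixels), "world_from_camera" (4x4, takes a point from camera to world coordinates); the wrist camera has in their place "tool_from_camera" (4x4, takes a point from camera to tool coordinates, whose origin is the TCP and whose axes are the flange's). Camera axes: x right, y down, z forward; pixel columns grow to the right and rows downward; lengths in m; the calibration is good to about 2 mm. A picture is of the moment at which its call begins: read the wrist's pose just before it. There is no depth.
- hand_in(): hands the job in; it is judged then, once.
Trained networks look in a picture, given as the dict that the camera call returned (one of the last four; its "shot" number tells which), for a name from the list of things; names that differ only in an ending like _2 or _b are one class to them, and where a whole thing is asked for, a point or a joint stands for the part that bears it (a point fixed in the world has none). Each returns a list of dicts, best first, with "p" (0 to 1); they miss things now and then, are a little off and sometimes report something else, mostly with a low value. They report only what shows in the picture. A call takes as long as a camera call. They do not tell look-alikes from the thing itself.
- look_for(target, picture): "point" ([column, row] in pixels, amid what is visible of it).
- tip_of(target, picture): "point" ([column, row] in pixels: a listed point, or the origin of a listed thing).
The state is a dict: "clock": time; "joint_pos": joint angles; "qvel": joint speeds; "tau": joint torques, N m; "tcp_pos": TCP position; "orientation": TCP orientation; "wrist_force": force on the tool from outside, world axes, zero at the start; "ft_torque": the same for the moment, N m; "finger_gap": finger opening in m; "grip_force": force on a finger pad.
Only numpy, scipy, OpenCV 4.12 (cv2) and the standard library are available. Lean on these libraries where they do the work, as an engineer would, in place of code of your own. Each camera call takes 0.05 s, during which the arm holds its last target. There are 200 camera calls.

## Working session

There is one attempt and no reset: what is moved stays moved. The work goes in short steps, Python scripts to look and compute and a tool call to move; the robot and the scene stay as the last step left them, time stands still between calls to the robot, and variables do not carry over. Pictures are saved under pics/ and viewed, at most 14 in all, crops included, and the job is handed in when it is done.

Besides the shell and the picture viewer there is one more tool, called after ">>>" in YAML: its name, and indented under it one key for each argument. jog_arm: Moves the arm, as the interface text tells. Its arguments: {"type":"object","properties":{"moves":{"type":"array","items":{"type":"object","properties":{"fingers":{"type":"number"},"slide":{"type":"array","items":{"type":"number"}},"angular":{"type":"array","items":{"type":"number"}}}}},"squeeze":{"type":"number"}},"required":["moves"]}

```bash
mkdir -p pics
cat > h.py <<'E'
from workcell import *
import numpy as np, cv2
from scipy.spatial.transform import Rotation as R
def rot(q): return R.from_quat([q[1],q[2],q[3],q[0]])
def cam(name):
    s=get_state(); p=read_camera(name)
    if name=="wrist":
        T=np.eye(4);T[:3,:3]=rot(s["orientation"]).as_matrix();T[:3,3]=s["tcp_pos"]
        p["W"]=T@np.array(p["tool_from_camera"])
    else: p["W"]=np.array(p["world_from_camera"])
    p["f"]=p["color"].shape[0]/2/np.tan(np.radians(p["fovy"])/2)
    return p
def save(p,fn,crop=None,scale=1):
    im=p["color"][...,::-1]
    if crop: im=im[crop[1]:crop[3],crop[0]:crop[2]]
    if scale!=1: im=cv2.resize(im,None,fx=scale,fy=scale,interpolation=cv2.INTER_CUBIC)
    cv2.imwrite("pics/"+fn,im)
def ray(p,uv):
    d=np.array([(uv[0]-p["cx"])/p["f"],(uv[1]-p["cy"])/p["f"],1.])
    d=p["W"][:3,:3]@d; return p["W"][:3,3],d
def atz(p,uv,z):
    o,d=ray(p,uv); return o+d*(z-o[2])/d[2]
def proj(p,X):
    c=np.linalg.inv(p["W"])@np.append(X,1); return np.array([c[0]/c[2]*p["f"]+p["cx"],c[1]/c[2]*p["f"]+p["cy"]])
def tri(l):
    A=np.zeros((3,3));b=np.zeros(3)
    for p,uv in l:
        o,d=ray(p,uv);d=d/np.linalg.norm(d);M=np.eye(3)-np.outer(d,d);A+=M;b+=M@o
    return np.linalg.solve(A,b)
def totool(dw): # world shift -> tool mm
    return np.round(rot(get_state()["orientation"]).inv().apply(dw)*1000,1)
np.set_printoptions(precision=4,suppress=True)
E
python3 - <<'E'
from h import *
Z=dict(isolator_tip=.14,holder_mouth=.05,carrier_grip=.069,tray_in=.004,choke_a_mid=.017,cradle1_seat=.1,cradle2_seat=.1,cradle3_seat=.1,cradle4_seat=.1,multimeter=0,screwdriver=0,relay=0,wall_switch=0,mug=0)
for n in("scene","side"):
    p=cam(n);save(p,n+".png");print(n,p["W"].tolist(),p["fovy"],p.get("shot"))
    for t,z in Z.items():
        print(t,[(np.round(r["point"]).tolist(),round(r["p"],2),np.round(atz(p,r["point"],z)[:2],3).tolist()) for r in tip_of(t,p) if r["p"]>.2])
print(get_state())
E
```

```text
scene [[0.7218119573442624, 0.5025337623812559, -0.4758648084296464, 0.9735948944101867], [0.6919128326444626, -0.5084593826382766, 0.5125677401368707, -0.4984675647149388], [0.015624668212819753, -0.6992344913360912, -0.7147216212408836, 0.7762537067382013], [0.0, 0.0, 0.0, 1.0]] 55.981911203748254 1
isolator_tip [([148.0, 324.0], 0.65, [0.576, -0.391])]
holder_mouth [([194.0, 312.0], 0.62, [0.565, -0.296]), ([371.0, 163.0], 0.32, [0.543, 0.386])]
carrier_grip [([195.0, 388.0], 0.95, [0.696, -0.392]), ([189.0, 310.0], 0.88, [0.566, -0.304]), ([247.0, 291.0], 0.65, [0.615, -0.191])]
tray_in [([307.0, 171.0], 0.61, [0.398, 0.267])]
choke_a_mid [([295.0, 260.0], 0.88, [0.609, -0.026]), ([286.0, 359.0], 0.48, [0.76, -0.225])]
cradle1_seat [([371.0, 159.0], 0.93, [0.564, 0.339])]
cradle2_seat [([358.0, 179.0], 0.76, [0.588, 0.24])]
cradle3_seat [([351.0, 188.0], 0.77, [0.596, 0.199])]
cradle4_seat [([339.0, 206.0], 0.56, [0.615, 0.123])]
multimeter [([346.0, 312.0], 0.96, [0.779, -0.044]), ([339.0, 204.0], 0.69, [0.556, 0.224])]
screwdriver [([268.0, 195.0], 0.82, [0.387, 0.107]), ([343.
[... 1294 characters left out ...]
043])]
screwdriver [([203.0, 256.0], 0.94, [0.383, 0.107])]
relay [([310.0, 331.0], 0.8, [0.402, -0.233])]
wall_switch [([339.0, 361.0], 0.66, [0.39, -0.318])]
mug [([412.0, 257.0], 0.96, [0.759, -0.217])]
{'clock': 1.5, 'joint_pos': array([-0.1396,  0.3132,  0.0461,  1.3036, -0.    ,  1.4312]), 'qvel': array([ 0.001 ,  0.0005, -0.0004, -0.001 ,  0.0015,  0.0012]), 'tau': array([ -0.0014, -48.0465,  29.8806,   0.0006,  -0.0003,   0.    ]), 'tcp_pos': array([ 0.575 , -0.    ,  0.2423]), 'orientation': array([0.    , 0.7071, 0.7071, 0.    ]), 'wrist_force': array([-0.4368, -0.5792,  0.3279]), 'ft_torque': array([ 0.0104,  0.0199, -0.0278]), 'grip_force': 0.0, 'finger_gap': 0.08566768858005293}
```

View pics/scene.png

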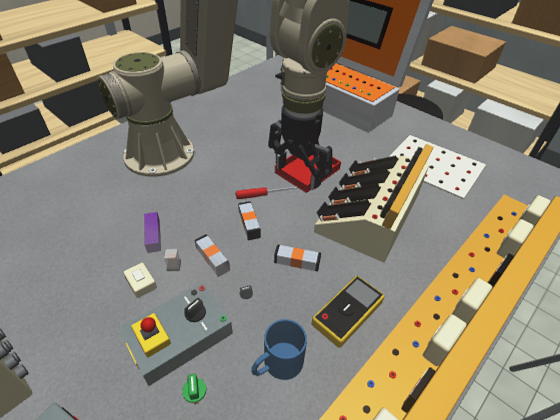

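View pics/side.png

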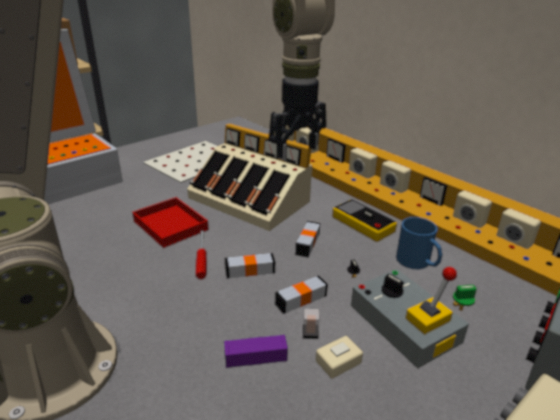

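The scene view shows three orange-banded chokes at (295,257), (249,219) and (212,253), and a purple look-alike at (152,231). The unit has the black carrier at (194,310) and the red ball at (148,324). The small black carrier at (247,291) and the green one at (194,388) are to be left alone. The side view confirms this, with the isolator leaning away from the front, i.e. on.

>>> jog_arm:
  moves:
    - {"slide": [-300, -60, -90]}
    - {"slide": [-300, -60, -90]}
    - {"slide": [-300, -60, -90]}
    - {"slide": [-300, -60, -90]}
    - {"slide": [-300, -60, -90]}
    - {"slide": [-300, -60, -90]}
    - {"slide": [-300, -60, -90]}
    - {"slide": [-300, -60, -90]}
    - {"slide": [-300, -60, -90]}
    - {"slide": [-300, -60, -90]}

```text
schema error: expected keys fingers, slide, angular
```

Run:
```python
from h import *
p=cam("wrist");save(p,"w1.png",scale=1.4);print(p["W"],p["fovy"],np.array(p["tool_from_camera"]))
for t,z in dict(isolator_tip=.14,holder_mouth=.05,carrier_grip=.069,choke_a_mid=.017).items():
        print(t,[(np.round(r["point"]).tolist(),round(r["p"],2),np.round(atz(p,r["point"],z)[:2],3).tolist()) for r in tip_of(t,p) if r["p"]>.2])
```

```text
[[ 1.      0.0003  0.0001  0.5746]
 [ 0.0003 -0.9604 -0.2788  0.07  ]
 [-0.      0.2788 -0.9604  0.374 ]
 [ 0.      0.      0.      1.    ]] 61.28485253923916 [[ 0.0003 -0.9604 -0.2787  0.07  ]
 [ 1.      0.0003 -0.     -0.0004]
 [ 0.0001 -0.2787  0.9604 -0.1317]
 [ 0.      0.      0.      1.    ]]
isolator_tip []
holder_mouth []
carrier_grip [([295.0, 338.0], 0.8, [0.59, -0.147])]
choke_a_mid [([313.0, 200.0], 0.79, [0.609, -0.017])]
```

View pics/w1.png

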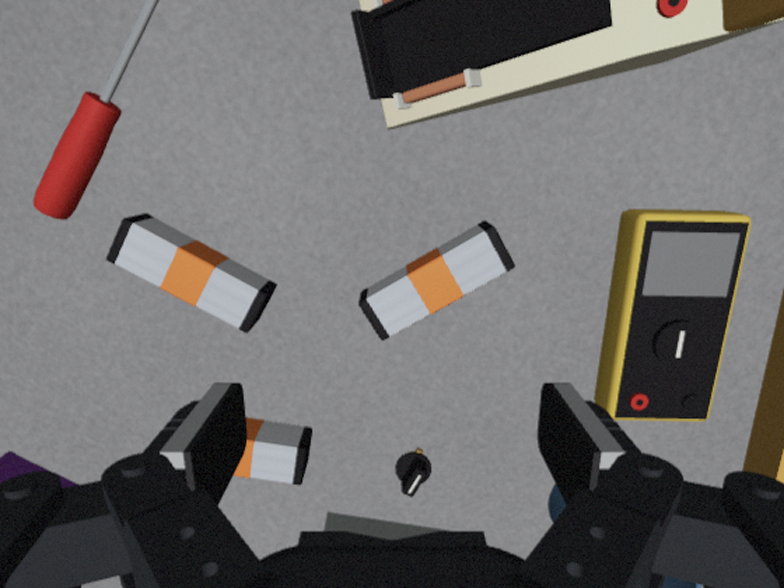

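The wrist view shows a choke at about (190,272), one at (437,280), one half hidden at (270,450), the small look-alike carrier at (412,468) and the console corner at the top. The move was refused because every row needs all three keys.

>>> jog_arm:
  moves:
    - {"fingers": 0, "slide": [-300, -50, -90], "angular": [0, 0, 0]}
    - {"fingers": 0, "slide": [-300, -50, -90], "angular": [0, 0, 0]}
    - {"fingers": 0, "slide": [-300, -50, -90], "angular": [0, 0, 0]}
    - {"fingers": 0, "slide": [-300, -50, -90], "angular": [0, 0, 0]}
    - {"fingers": 0, "slide": [-300, -50, -90], "angular": [0, 0, 0]}
    - {"fingers": 0, "slide": [-300, -50, -90], "angular": [0, 0, 0]}
    - {"fingers": 0, "slide": [-300, -50, -90], "angular": [0, 0, 0]}
    - {"fingers": 0, "slide": [-300, -50, -90], "angular": [0, 0, 0]}
    - {"fingers": 0, "slide": [-300, -50, -90], "angular": [0, 0, 0]}
    - {"fingers": 0, "slide": [-300, -50, -90], "angular": [0, 0, 0]}

```text
clock: 2.58
tcp_pos: [0.5247, -0.3018, 0.3323]
orientation: [0.0, 0.708, 0.706, 0.0]
wrist_force: [0.8, -0.8, 1.1]
finger_gap: 0.0854
grip_force: 0.0
```

Run:
```python
from h import *
p=cam("wrist");save(p,"w2.png",scale=1.4);print(get_state()["tcp_pos"],p["W"])
for t,z in dict(isolator_tip=.14,holder_mouth=.05,carrier_grip=.069,choke_a_mid=.017).items():
        print(t,[(np.round(r["point"]).tolist(),round(r["p"],2),np.round(atz(p,r["point"],z)[:2],3).tolist()) for r in tip_of(t,p) if r["p"]>.2])
```

```text
[ 0.5248 -0.3003  0.332 ] [[ 1.     -0.0029 -0.0004  0.5245]
 [-0.0029 -0.9604 -0.2788 -0.2318]
 [ 0.0004  0.2788 -0.9604  0.4639]
 [ 0.      0.      0.      1.    ]]
isolator_tip [([339.0, 284.0], 0.72, [0.584, -0.399]), ([182.0, 115.0], 0.54, [0.439, -0.234])]
holder_mouth []
carrier_grip [([404.0, 240.0], 0.9, [0.672, -0.378]), ([320.0, 172.0], 0.85, [0.57, -0.296]), ([335.0, 60.0], 0.64, [0.582, -0.18])]
choke_a_mid []
```

View pics/w2.png

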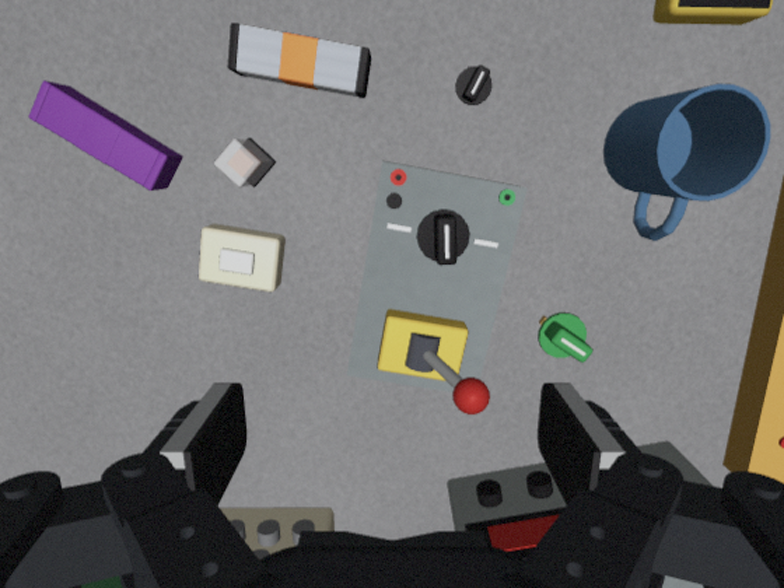

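The view from above shows the whole unit, with slot marks at (399,228) and (486,244), the wing grip at (446,242), the yellow block at (423,345) and the ball at (471,396). Next I compute the unit's axes.

Run:
```python
from h import *
p=cam("wrist")
k=1.4
a=atz(p,np.array([399,228])/k,.05);b=atz(p,np.array([486,244])/k,.05)
print("marks",a,b,"mid",(a+b)/2,"ang",np.degrees(np.arctan2(*(b-a)[1::-1])))
a=atz(p,np.array([385,162])/k,.05);b=atz(p,np.array([520,185])/k,.05);print("edge",a,b,np.linalg.norm(a-b),np.degrees(np.arctan2(*(b-a)[1::-1])))
a=atz(p,np.array([447,229])/k,.082);b=atz(p,np.array([446.5,257])/k,.082);print("wing",a,b,(a+b)/2,np.degrees(np.arctan2(*(b-a)[1::-1])))
c=cam("side");s=cam("scene")
print("grip",tri([(s,np.array([189,310])),(c,np.array([391,283])),(p,np.array([320,172]))]))
L=[]
for q in(p,c,s):
    im=cv2.cvtColor(q["color"],cv2.COLOR_RGB2HSV);m=(((im[...,0]<6)|(im[...,0]>174))&(im[...,1]>170)&(im[...,2]>70)).astype(np.uint8)
    n,l,st,ce=cv2.connectedComponentsWithStats(m)
    r=tip_of("isolator_tip",q)[0]["point"]
    i=min((i for i in range(1,n) if st[i,4]>40),key=lambda i:np.hypot(*(ce[i]-r)));print(r,ce[i],st[i]);L.append((q,ce[i]))
t=tri(L);print("ball",t,[proj(q,t)-u for q,u in L])
```

```text
marks [ 0.5309 -0.2854  0.05  ] [ 0.6041 -0.2986  0.05  ] mid [ 0.5675 -0.292   0.05  ] ang -10.27199472163842
edge [ 0.5193 -0.2324  0.05  ] [ 0.6291 -0.2502  0.05  ] 0.11116663883390777 -9.19954965262448
wing [ 0.5673 -0.2817  0.082 ] [ 0.5677 -0.3035  0.082 ] [ 0.5675 -0.2926  0.082 ] -89.11941851340731
grip [ 0.5661 -0.2959  0.0681]
[333.7, 285.5] [335.4153 285.8559] [324 274  24  25 472]
[451.4, 274.2] [449.2797 273.0847] [443 268  13  12 118]
[147.0, 325.7] [147.7829 324.3355] [141 318  14  14 152]
ball [ 0.5805 -0.3932  0.146 ] [array([ 0.3176, -0.5331]), array([0.1995, 0.0891]), array([-0.2393, -0.1744])]
```

>>> jog_arm:
  moves:
    - {"fingers": 1, "slide": [-102, 110, 0], "angular": [0, 0, 0]}
    - {"fingers": 1, "slide": [-102, 110, 0], "angular": [0, 0, 0]}
    - {"fingers": 1, "slide": [-102, 110, 0], "angular": [0, 0, 0]}
    - {"fingers": 1, "slide": [-102, 110, 0], "angular": [0, 0, 0]}
    - {"fingers": 1, "slide": [-102, 110, 40], "angular": [0, 0, 0]}
    - {"fingers": 1, "slide": [-102, 110, 80], "angular": [0, 0, 0]}
    - {"fingers": 1, "slide": [-102, 110, 120], "angular": [0, 0, 0]}
    - {"fingers": 1, "slide": [-102, 110, 160], "angular": [0, 0, 0]}
    - {"fingers": 1, "slide": [-102, 110, 190], "angular": [0, 0, 0]}
    - {"fingers": 1, "slide": [-102, 110, 190], "angular": [0, 0, 0]}

```text
clock: 3.97
tcp_pos: [0.6313, -0.3988, 0.1327]
orientation: [-0.007, 0.707, 0.707, -0.001]
wrist_force: [-0.9, 1.2, -1.8]
finger_gap: -0.0002
grip_force: 0.0
```

>>> jog_arm:
  moves:
    - {"fingers": 1, "slide": [3, -15, 0], "angular": [0, 0, 0]}
    - {"fingers": 1, "slide": [5, -30, 0], "angular": [0, 0, 0]}
    - {"fingers": 1, "slide": [8, -42, 0], "angular": [0, 0, 0]}
    - {"fingers": 1, "slide": [9, -50, 0], "angular": [0, 0, 0]}
    - {"fingers": 1, "slide": [11, -60, 0], "angular": [0, 0, 0]}
    - {"fingers": 1, "slide": [12, -68, 0], "angular": [0, 0, 0]}
    - {"fingers": 1, "slide": [13, -75, 0], "angular": [0, 0, 0]}
    - {"fingers": 1, "slide": [14, -82, 0], "angular": [0, 0, 0]}
    - {"fingers": 1, "slide": [15, -87, 0], "angular": [0, 0, 0]}
    - {"fingers": 1, "slide": [15, -87, 0], "angular": [0, 0, 0]}

```text
clock: 4.8
tcp_pos: [0.5471, -0.3869, 0.1426]
orientation: [-0.0, 0.707, 0.707, -0.0]
wrist_force: [0.6, 0.7, 0.8]
finger_gap: -0.0
grip_force: 0.0
```

```bash
cat > ball.py <<'E'
from h import *
def ball():
    L=[]
    for n,r in(("side",[446,272]),("scene",[146,322])):
        q=cam(n);im=cv2.cvtColor(q["color"],cv2.COLOR_RGB2HSV);m=(((im[...,0]<6)|(im[...,0]>174))&(im[...,1]>170)&(im[...,2]>70)).astype(np.uint8)
        n,l,st,ce=cv2.connectedComponentsWithStats(m)
        i=min((i for i in range(1,n) if st[i,4]>30),key=lambda i:np.hypot(*(ce[i]-r)));print(ce[i],st[i]);L.append((q,ce[i]))
    t=tri(L);d=t-[.551,-.387,.072];print("ball",t,"lean rad",np.arctan2(d@[.985,-.174,0],d[2]),[proj(q,t)-u for q,u in L])
E
python3 -c "
from ball import *
ball();print(get_state()['tcp_pos'],get_state()['wrist_force'])"
```

```text
[425.1972 283.8592] [419 278  14  13 142]
[250.7956 192.0552] [236 188  31  11 181]
ball [ 0.5623 -0.2479  0.2009] lean rad -0.10106492720235172 [array([-43.6895, -66.5089]), array([-48.3074,  60.4262])]
[ 0.5478 -0.387   0.1423] [ 0.3379 -0.1829  0.19  ]
```

Run:
```python
from h import *
q=cam("side");s=cam("scene")
for a in (-.55,-.5,-.45,-.4,-.35,-.3,-.25,-.2,-.1,.4,.5): 
    X=np.array([.551,-.387,.072])+.08*np.array([np.sin(a)*.985,-np.sin(a)*.174,np.cos(a)]);print(a,proj(q,X),proj(s,X))
```

```text
-0.55 [419.4766 288.7747] [132.7769 297.0284]
-0.5 [421.1227 287.194 ] [133.249  297.7342]
-0.45 [422.7886 285.6778] [133.7685 298.535 ]
-0.4 [424.4694 284.2304] [134.3345 299.4301]
-0.35 [426.1599 282.8559] [134.9461 300.4179]
-0.3 [427.8552 281.5582] [135.6019 301.4969]
-0.25 [429.55   280.3407] [136.3007 302.6651]
-0.2 [431.2395 279.2067] [137.0409 303.92  ]
-0.1 [434.5829 277.2003] [138.6385 306.679 ]
0.4 [449.4202 272.8399] [148.354  324.4036]
0.5 [451.7958 273.1295] [150.4798 328.4429]
```

>>> jog_arm:
  moves:
    - {"fingers": 1, "slide": [0, -3, 0], "angular": [0, 0, 0]}
    - {"fingers": 1, "slide": [1, -6, 0], "angular": [0, 0, 0]}
    - {"fingers": 1, "slide": [1, -9, 0], "angular": [0, 0, 0]}
    - {"fingers": 1, "slide": [1, -9, 0], "angular": [0, 0, 0]}

```text
clock: 5.33
tcp_pos: [0.5389, -0.3858, 0.1422]
orientation: [0.0, 0.707, 0.707, 0.0]
wrist_force: [0.8, 0.3, -0.4]
finger_gap: 0.0003
grip_force: 0.5
```

```bash
python3 -c "
from ball import *
ball();print(get_state()['tcp_pos'],get_state()['wrist_force'])"
```

```text
[421.4965 287.1259] [415 281  14  14 143]
[250.9066 192.0604] [236 188  31  11 182]
ball [ 0.5574 -0.2442  0.1946] lean rad -0.1502771460848673 [array([-43.6191, -66.874 ]), array([-48.1381,  59.984 ])]
[ 0.5389 -0.3859  0.1423] [ 0.4359 -0.3088 -0.0414]
```

>>> jog_arm:
  moves:
    - {"fingers": 1, "slide": [0, -3, 0], "angular": [0, 0, 0]}
    - {"fingers": 1, "slide": [1, -6, 0], "angular": [0, 0, 0]}
    - {"fingers": 1, "slide": [1, -6, 0], "angular": [0, 0, 0]}

```text
clock: 5.68
tcp_pos: [0.5377, -0.3857, 0.1432]
orientation: [0.004, 0.707, 0.708, 0.003]
wrist_force: [14.1, 0.2, -3.2]
finger_gap: -0.0001
grip_force: 7.0
```

```bash
python3 -c "
from ball import *
ball();print(get_state()['tcp_pos'],get_state()['wrist_force'])"
```

```text
[421.4138 287.1172] [415 281  14  14 145]
[250.5956 192.0929] [236 188  31  11 183]
ball [ 0.557  -0.2443  0.1946] lean rad -0.15317704375086993 [array([-43.5964, -66.7615]), array([-48.0356,  59.883 ])]
[ 0.5377 -0.3857  0.1433] [14.3267 -0.2625 -4.9173]
```

>>> jog_arm:
  moves:
    - {"fingers": 1, "slide": [0, 25, -10], "angular": [0, 0, 0]}
    - {"fingers": 1, "slide": [0, 34, -40], "angular": [0, 0, 0]}
    - {"fingers": 0, "slide": [30, 34, -60], "angular": [0, 0, 0]}
    - {"fingers": 0, "slide": [60, 34, -60], "angular": [0, 0, 0]}
    - {"fingers": 0, "slide": [90, 34, -60], "angular": [0, 0, 0]}
    - {"fingers": 0, "slide": [90, 34, -60], "angular": [0, 0, 0]}
    - {"fingers": 0, "slide": [90, 34, -20], "angular": [0, 0, 0]}
    - {"fingers": 0, "slide": [90, 34, 20], "angular": [0, 0, 0]}
    - {"fingers": 0, "slide": [90, 34, 20], "angular": [0, 0, 0]}
    - {"fingers": 0, "slide": [90, 34, 20], "angular": [0, 0, 0]}

```text
clock: 6.62
tcp_pos: [0.5649, -0.2939, 0.1203]
orientation: [-0.003, 0.707, 0.707, -0.001]
wrist_force: [0.1, -0.3, 0.5]
finger_gap: 0.0856
grip_force: 0.0
```

Run:
```python
from h import *
p=cam("wrist");save(p,"w3.png");s=get_state();print(s["tcp_pos"],s["finger_gap"],s["wrist_force"])
print(tip_of("carrier_grip",p),proj(p,np.array([.567,-.2945,.081])))
c=cam("side");print([proj(c,np.array([.551,-.387,.072])+.08*np.array([np.sin(a)*.985,-np.sin(a)*.174,np.cos(a)])) for a in(-.5,)],tip_of("isolator_tip",c))
```

```text
[ 0.5666 -0.2952  0.1227] 0.08533661224593651 [-0.3271  0.8807  0.4916]
[{'point': [284.0, 248.8], 'p': 0.75}, {'point': [324.9, 23.0], 'p': 0.7}] [284.9141 253.8683]
[array([421.1227, 287.194 ])] [{'point': [420.9, 287.9], 'p': 0.68}]
```

View pics/w3.png

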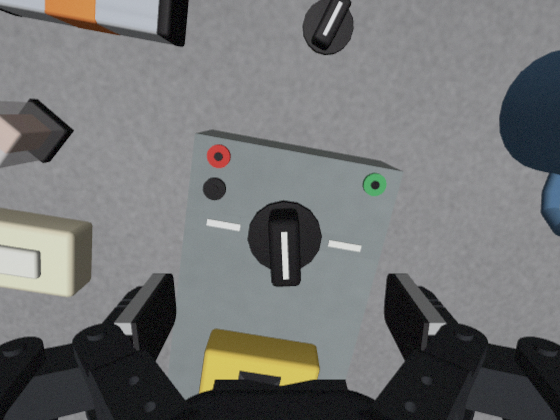

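The wing top sits at about (284,254), exactly where predicted, between the open fingers. Now I go down and grip.

>>> jog_arm:
  moves:
    - {"fingers": 0, "slide": [0, 0, 30], "angular": [0, 0, 0]}
    - {"fingers": 0, "slide": [0, 0, 53], "angular": [0, 0, 0]}
    - {"fingers": 0, "slide": [0, 0, 53], "angular": [0, 0, 0]}
    - {"fingers": 1, "slide": [0, 0, 53], "angular": [0, 0, 0]}
    - {"fingers": 1, "slide": [0, 0, 53], "angular": [0, 0, 0]}
    - {"fingers": 1, "slide": [0, 0, 53], "angular": [0, 0, 0]}
    - {"fingers": 1, "slide": [0, 0, 53], "angular": [0, 0, 0]}
    - {"fingers": 1, "slide": [0, 0, 53], "angular": [0, 0, 0]}
    - {"fingers": 1, "slide": [0, 0, 53], "angular": [0, 0, 0]}
    - {"fingers": 1, "slide": [0, 0, 53], "angular": [0, 0, 0]}
  squeeze: 40

```text
clock: 7.65
tcp_pos: [0.5677, -0.2954, 0.0705]
orientation: [0.001, 0.707, 0.707, 0.0]
wrist_force: [-0.7, -0.0, 4.3]
finger_gap: 0.0152
grip_force: 40.0
```

>>> jog_arm:
  moves:
    - {"fingers": 1, "slide": [0, 0, 0], "angular": [0, 0, -7]}
    - {"fingers": 1, "slide": [0, 0, 0], "angular": [0, 0, -14]}
    - {"fingers": 1, "slide": [0, 0, 0], "angular": [0, 0, -21]}
    - {"fingers": 1, "slide": [0, 0, 0], "angular": [0, 0, -28]}
    - {"fingers": 1, "slide": [0, 0, 0], "angular": [0, 0, -35]}
    - {"fingers": 1, "slide": [0, 0, 0], "angular": [0, 0, -42]}
    - {"fingers": 1, "slide": [0, 0, 0], "angular": [0, 0, -49]}
    - {"fingers": 1, "slide": [0, 0, 0], "angular": [0, 0, -56]}
    - {"fingers": 1, "slide": [0, 0, 0], "angular": [0, 0, -63]}
    - {"fingers": 1, "slide": [0, 0, 0], "angular": [0, 0, -68]}

```text
clock: 8.48
tcp_pos: [0.5679, -0.2953, 0.0705]
orientation: [0.001, 0.188, 0.982, -0.0]
wrist_force: [0.7, 1.3, 4.4]
finger_gap: 0.0154
grip_force: 40.0
```

>>> jog_arm:
  moves:
    - {"fingers": 1, "slide": [0, 0, 0], "angular": [0, 0, -4]}
    - {"fingers": 1, "slide": [0, 0, 0], "angular": [0, 0, -8]}
    - {"fingers": 1, "slide": [0, 0, 0], "angular": [0, 0, -10]}
    - {"fingers": 1, "slide": [0, 0, 0], "angular": [0, 0, -10]}
    - {"fingers": 1, "slide": [0, 0, 0], "angular": [0, 0, -10]}

```text
clock: 8.9
tcp_pos: [0.5679, -0.2952, 0.0705]
orientation: [0.001, 0.105, 0.995, -0.0]
wrist_force: [0.6, 1.1, 5.7]
finger_gap: 0.0152
grip_force: 40.2
```

Run:
```python
from h import *
s=get_state();m=rot(s["orientation"]).as_matrix();print(s,"\n",m, "wing ang",np.degrees(np.arctan2(m[1,0],m[0,0])))
```

```text
{'clock': 8.9, 'joint_pos': array([-0.605 ,  0.5302, -0.0562,  0.9823,  0.0006, -0.3954]), 'qvel': array([ 0.0025, -0.0008,  0.0015,  0.0008,  0.001 ,  0.0039]), 'tau': array([ -0.649 , -53.5909,  25.3465,  -0.2023,  -0.3068,   0.0022]), 'tcp_pos': array([ 0.5679, -0.2952,  0.0705]), 'orientation': array([ 0.0011,  0.1046,  0.9945, -0.0002]), 'wrist_force': array([0.5571, 1.0644, 5.6924]), 'ft_torque': array([ 0.2082, -0.0436,  0.0505]), 'grip_force': 40.19286811351776, 'finger_gap': 0.015234561380495665} 
 [[-0.9781  0.2081  0.0021]
 [ 0.2081  0.9781 -0.0007]
 [-0.0022 -0.0002 -1.    ]] wing ang 167.99178378252435
```

>>> jog_arm:
  moves:
    - {"fingers": 1, "slide": [0, 0, 0], "angular": [0, 0, -2]}
    - {"fingers": 1, "slide": [0, 0, 0], "angular": [0, 0, -3.5]}
    - {"fingers": 1, "slide": [0, 0, 0], "angular": [0, 0, -3.5]}
    - {"fingers": 1, "slide": [0, 0, 0], "angular": [0, 0, -3.5]}

```text
clock: 9.23
tcp_pos: [0.5677, -0.295, 0.0705]
orientation: [0.001, 0.074, 0.997, -0.0]
wrist_force: [-0.5, 1.7, 5.9]
finger_gap: 0.0153
grip_force: 40.2
```

Run:
```python
from h import *
s=get_state();m=rot(s["orientation"]).as_matrix();print(s["ft_torque"],s["wrist_force"], "wing ang",np.degrees(np.arctan2(m[1,0],m[0,0])))
p=cam("scene");print(tip_of("tray_in",p));p2=cam("side");print(tip_of("tray_in",p2))
for q in (p,p2):
    im=cv2.cvtColor(q["color"],cv2.COLOR_RGB2HSV);m=(((im[...,0]<6)|(im[...,0]>174))&(im[...,1]>170)&(im[...,2]>70)).astype(np.uint8)
    n,l,st,ce=cv2.connectedComponentsWithStats(m);i=1+np.argmax(st[1:,4]);print(st[i])
    c=max(cv2.findContours((l==i).astype(np.uint8),0,2)[0],key=cv2.contourArea)
    a=cv2.approxPolyDP(cv2.convexHull(c),4,True)[:,0];print([(k.tolist(),atz(q,k,.03)[:2].round(3).tolist(),atz(q,k,0)[:2].round(3).tolist()) for k in a])
```

```text
[0.3132 0.0066 0.0599] [-0.494   1.7066  5.9146] wing ang 171.486941182608
[{'point': [309.6, 172.7], 'p': 0.97}]
[{'point': [169.4, 222.2], 'p': 0.73}]
[ 276  151   65   35 1036]
[([340, 162], [0.462, 0.346], [0.441, 0.38]), ([307, 185], [0.459, 0.193], [0.438, 0.221]), ([276, 166], [0.336, 0.193], [0.311, 0.221]), ([307, 151], [0.354, 0.317], [0.329, 0.35])]
[ 134  199   73   48 1950]
[([206, 220], [0.452, 0.194], [0.478, 0.236]), ([206, 229], [0.429, 0.159], [0.453, 0.199]), ([164, 246], [0.314, 0.16], [0.334, 0.2]), ([136, 222], [0.314, 0.297], [0.333, 0.344]), ([134, 212], [0.332, 0.345], [0.353, 0.394]), ([177, 199], [0.453, 0.335], [0.479, 0.384])]
```

>>> jog_arm:
  moves:
    - {"fingers": 1, "slide": [0, 0, 0], "angular": [0, 0, -2]}
    - {"fingers": 1, "slide": [0, 0, 0], "angular": [0, 0, -4]}
    - {"fingers": 1, "slide": [0, 0, 0], "angular": [0, 0, -4]}
    - {"fingers": 1, "slide": [0, 0, 0], "angular": [0, 0, -4]}

```text
clock: 9.77
tcp_pos: [0.5676, -0.294, 0.0705]
orientation: [0.001, 0.039, 0.999, 0.001]
wrist_force: [-0.4, 3.8, 7.9]
finger_gap: 0.0154
grip_force: 40.4
```

Run:
```python
from h import *
s=get_state();m=rot(s["orientation"]).as_matrix();print(s["ft_torque"],s["wrist_force"], "wing ang",np.degrees(np.arctan2(m[1,0],m[0,0])))
p=cam("wrist");save(p,"w4.png")
```

```text
[ 0.8209  0.0449 -0.1911] [-0.4372  3.7532  7.8568] wing ang 175.49148543462826
```

View pics/w4.png

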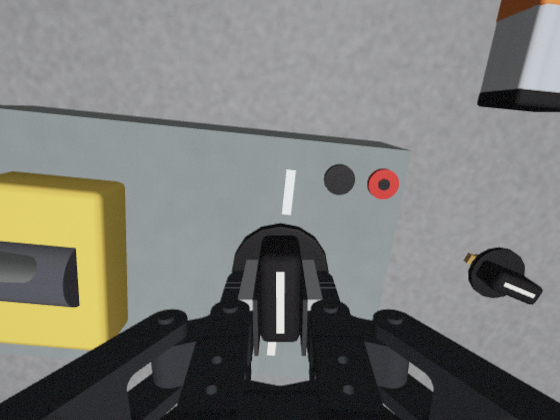

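The picture shows the wing straight up the image at (280,300), while the slot marks at (289,192) and (271,350) lean about 6° clockwise. The wing has gone slightly past the slot, so I turn back a little and lift carefully.

>>> jog_arm:
  moves:
    - {"fingers": 1, "slide": [0, 0, 0], "angular": [0, 0, 3]}
    - {"fingers": 1, "slide": [0, 0, 0], "angular": [0, 0, 5.5]}
    - {"fingers": 1, "slide": [0, 0, 0], "angular": [0, 0, 5.5]}
    - {"fingers": 1, "slide": [0, 0, 0], "angular": [0, 0, 5.5]}
    - {"fingers": 1, "slide": [0, 0, -2], "angular": [0, 0, 5.5]}
    - {"fingers": 1, "slide": [0, 0, -4], "angular": [0, 0, 5.5]}
    - {"fingers": 1, "slide": [0, 0, -6], "angular": [0, 0, 5.5]}
    - {"fingers": 1, "slide": [0, 0, -8], "angular": [0, 0, 5.5]}
    - {"fingers": 1, "slide": [0, 0, -8], "angular": [0, 0, 5.5]}

```text
clock: 10.57
tcp_pos: [0.5671, -0.295, 0.0775]
orientation: [0.0, 0.087, 0.996, 0.0]
wrist_force: [0.1, 0.8, -1.0]
finger_gap: 0.0152
grip_force: 39.3
```

>>> jog_arm:
  moves:
    - {"fingers": 1, "slide": [0, 0, -4], "angular": [0, 0, 0]}
    - {"fingers": 1, "slide": [0, 0, -8], "angular": [0, 0, 0]}
    - {"fingers": 1, "slide": [0, 0, -12], "angular": [0, 0, 0]}
    - {"fingers": 1, "slide": [0, 0, -16], "angular": [0, 0, 0]}
    - {"fingers": 1, "slide": [0, 0, -20], "angular": [0, 0, 0]}
    - {"fingers": 1, "slide": [0, 0, -24], "angular": [0, 0, 0]}

```text
clock: 11.07
tcp_pos: [0.5671, -0.2951, 0.1019]
orientation: [0.0, 0.087, 0.996, -0.0]
wrist_force: [-0.6, -0.3, -0.8]
finger_gap: 0.0153
grip_force: 39.3
```

>>> jog_arm:
  moves:
    - {"fingers": 1, "slide": [0, 0, -40], "angular": [0, 0, 0]}
    - {"fingers": 1, "slide": [0, 0, -80], "angular": [0, 0, 0]}
    - {"fingers": 1, "slide": [18, 35, -90], "angular": [0, 0, 0]}
    - {"fingers": 1, "slide": [36, 71, -90], "angular": [0, 0, 0]}
    - {"fingers": 1, "slide": [54, 107, -90], "angular": [0, 0, 0]}
    - {"fingers": 1, "slide": [72, 143, -90], "angular": [0, 0, 0]}
    - {"fingers": 1, "slide": [90, 179, -90], "angular": [0, 0, 0]}
    - {"fingers": 1, "slide": [108, 215, -90], "angular": [0, 0, 0]}
    - {"fingers": 1, "slide": [126, 251, -90], "angular": [0, 0, 0]}
    - {"fingers": 1, "slide": [144, 287, -90], "angular": [0, 0, 0]}

```text
clock: 11.9
tcp_pos: [0.4742, 0.0142, 0.1919]
orientation: [0.001, 0.087, 0.996, 0.0]
wrist_force: [0.6, 0.9, -1.1]
finger_gap: 0.0151
grip_force: 45.4
```

>>> jog_arm:
  moves:
    - {"fingers": 1, "slide": [18, 36, 0], "angular": [0, 0, 0]}
    - {"fingers": 1, "slide": [36, 72, 0], "angular": [0, 0, 0]}
    - {"fingers": 1, "slide": [54, 108, 0], "angular": [0, 0, 0]}
    - {"fingers": 1, "slide": [72, 143, 0], "angular": [0, 0, 0]}
    - {"fingers": 1, "slide": [90, 179, 0], "angular": [0, 0, 0]}
    - {"fingers": 1, "slide": [108, 215, 0], "angular": [0, 0, 0]}
    - {"fingers": 1, "slide": [121, 237, 0], "angular": [0, 0, 0]}
    - {"fingers": 1, "slide": [121, 237, 30], "angular": [0, 0, 0]}
    - {"fingers": 1, "slide": [121, 237, 60], "angular": [0, 0, 0]}
    - {"fingers": 1, "slide": [121, 237, 70], "angular": [0, 0, 0]}

```text
clock: 12.73
tcp_pos: [0.3947, 0.2669, 0.1185]
orientation: [-0.002, 0.086, 0.996, -0.001]
wrist_force: [-0.4, -1.0, -0.1]
finger_gap: 0.0152
grip_force: 45.5
```

Run:
```python
from h import *
s=get_state();print(s["tcp_pos"],s["finger_gap"],s["wrist_force"])
p=cam("wrist");save(p,"w5.png")
```

```text
[0.3947 0.2669 0.1185] 0.015167841144276125 [-0.3745 -0.9859 -0.1192]
```

View pics/w5.png

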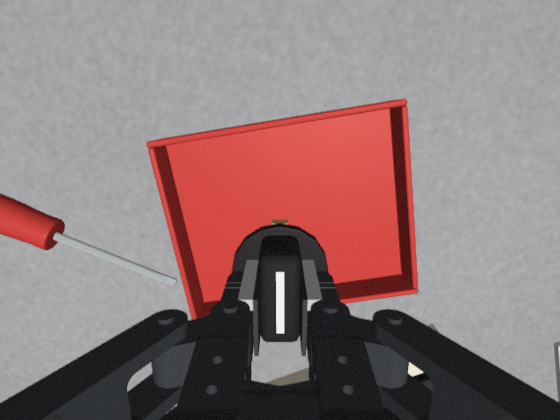

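The tray's rim corners are at (150,143), (405,101), (416,292) and about (195,320), with the carrier held over it. I'll work out the tray centre from these.

Run:
```python
from h import *
p=cam("wrist");C=[atz(p,np.array(k),.03)[:2] for k in([150,143],[405,101],[416,292],[195,320])];print(np.array(C),(C[0]+C[2])/2)
```

```text
[[0.3278 0.1962]
 [0.3302 0.3513]
 [0.4567 0.3491]
 [0.4521 0.1942]] [0.3923 0.2726]
```

>>> jog_arm:
  moves:
    - {"fingers": 1, "slide": [3, 4, 35], "angular": [0, 0, 0]}
    - {"fingers": 1, "slide": [3, 4, 52], "angular": [0, 0, 0]}
    - {"fingers": 1, "slide": [3, 4, 60], "angular": [0, 0, 0]}
    - {"fingers": 1, "slide": [3, 4, 62], "angular": [0, 0, 0]}
    - {"fingers": 1, "slide": [3, 4, 62], "angular": [0, 0, 0]}

```text
clock: 13.25
tcp_pos: [0.3957, 0.2715, 0.0602]
orientation: [0.0, 0.088, 0.996, 0.0]
wrist_force: [-0.1, 0.0, -1.0]
finger_gap: 0.0149
grip_force: 45.5
```

>>> jog_arm:
  moves:
    - {"fingers": 1, "slide": [0, 0, 2], "angular": [0, 0, 0]}
    - {"fingers": 1, "slide": [0, 0, 3], "angular": [0, 0, 0]}
    - {"fingers": 1, "slide": [0, 0, 4], "angular": [0, 0, 0]}
    - {"fingers": 1, "slide": [0, 0, 4], "angular": [0, 0, 0]}

```text
clock: 13.58
tcp_pos: [0.3953, 0.2716, 0.0559]
orientation: [0.001, 0.087, 0.996, 0.0]
wrist_force: [-0.8, -0.3, -0.7]
finger_gap: 0.0148
grip_force: 45.5
```

>>> jog_arm:
  moves:
    - {"fingers": 1, "slide": [0, 0, 2], "angular": [0, 0, 0]}
    - {"fingers": 1, "slide": [0, 0, 3], "angular": [0, 0, 0]}
    - {"fingers": 1, "slide": [0, 0, 3], "angular": [0, 0, 0]}
    - {"fingers": 0.75, "slide": [0, 0, 3], "angular": [0, 0, 0]}
    - {"fingers": 0.5, "slide": [0, 0, 3], "angular": [0, 0, 0]}
    - {"fingers": 0, "slide": [0, 0, 3], "angular": [0, 0, 0]}
    - {"fingers": 0, "slide": [0, 0, 3], "angular": [0, 0, 0]}
    - {"fingers": 0, "slide": [0, 0, -10], "angular": [0, 0, 0]}
    - {"fingers": 0, "slide": [0, 0, -50], "angular": [0, 0, 0]}
    - {"fingers": 0, "slide": [0, 0, -90], "angular": [0, 0, 0]}

```text
clock: 14.42
tcp_pos: [0.3929, 0.2706, 0.1447]
orientation: [-0.002, 0.087, 0.996, -0.001]
wrist_force: [1.0, 0.3, -0.3]
finger_gap: 0.0855
grip_force: 0.0
```

Run:
```python
from h import *
s=get_state();print(s["tcp_pos"],s["finger_gap"],s["wrist_force"])
p=cam("wrist");save(p,"w6.png")
print(tip_of("carrier_grip",p))
```

```text
[0.3929 0.2706 0.1447] 0.08546979954021491 [ 1.0459  0.3392 -0.2741]
[{'point': [280.9, 223.8], 'p': 0.85}]
```

View pics/w6.png

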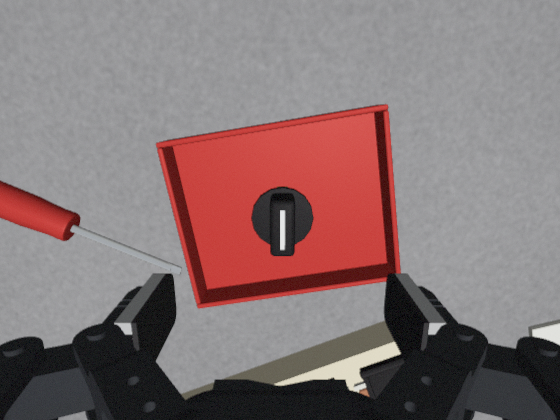

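The carrier stands in the tray at (281,220), well clear of the walls. Now I raise the camera to view the console and bench.

>>> jog_arm:
  moves:
    - {"fingers": 0, "slide": [0, 0, -40], "angular": [0, 0, 0]}
    - {"fingers": 0, "slide": [0, 0, -80], "angular": [0, 0, 0]}
    - {"fingers": 0, "slide": [-20, -3, -115], "angular": [0, 0, 0]}
    - {"fingers": 0, "slide": [-40, -5, -150], "angular": [0, 0, 0]}
    - {"fingers": 0, "slide": [-60, -6, -185], "angular": [0, 0, 0]}
    - {"fingers": 0, "slide": [-80, -8, -220], "angular": [0, 0, 0]}
    - {"fingers": 0, "slide": [-100, -10, -250], "angular": [0, 0, 0]}
    - {"fingers": 0, "slide": [-110, -11, -250], "angular": [0, 0, 0]}
    - {"fingers": 0, "slide": [-110, -11, -250], "angular": [0, 0, 0]}
    - {"fingers": 0, "slide": [-110, -11, -250], "angular": [0, 0, 0]}

```text
clock: 15.35
tcp_pos: [0.5013, 0.2414, 0.3939]
orientation: [-0.001, 0.088, 0.996, -0.0]
wrist_force: [-0.2, -0.5, 0.4]
finger_gap: 0.0855
grip_force: 0.0
```

Run:
```python
from h import *
s=get_state();print(s["tcp_pos"],s["orientation"],s["wrist_force"])
p=cam("wrist");save(p,"w7.png",scale=1.4)
for i in "1234": print(tip_of("cradle%s_seat"%i,p))
print(tip_of("choke_a_mid",p))
```

```text
[0.5013 0.2414 0.3939] [-0.001   0.0876  0.9962 -0.0003] [-0.2441 -0.4937  0.3819]
[{'point': [365.0, 204.1], 'p': 0.84}]
[{'point': [316.4, 221.2], 'p': 0.61}]
[{'point': [264.3, 243.1], 'p': 0.7}]
[{'point': [215.5, 261.1], 'p': 0.58}]
[{'point': [129.4, 257.3], 'p': 0.92}]
```

View pics/w7.png

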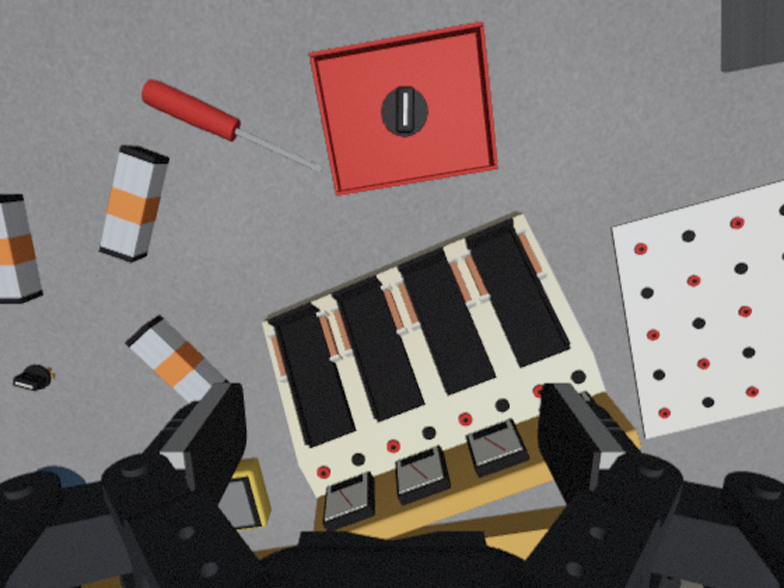

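The view shows the console with four cradles at about (520,290), (450,320), (375,345) and (310,380), upper ends towards the meters, and three chokes at (135,203), (180,362) and (15,250). There is no fourth choke. I'll fit the console pose from the seat detections.

```bash
cat > con.py <<'E'
from h import *
from scipy.optimize import least_squares
def seat(x,i):  # 4x4 of cradle i (0..3): x up slope, y across, z normal
    ps=x[3]; c,s=np.cos(ps),np.sin(ps);S=np.radians(35)
    X=np.array([c*np.cos(S),s*np.cos(S),np.sin(S)]);Y=np.array([-s,c,0]);Z=np.cross(X,Y)
    T=np.eye(4);T[:3,0],T[:3,1],T[:3,2]=X,Y,Z;T[:3,3]=x[:3]+(1.5-i)*.07*Y;return T
E
python3 - <<'E'
from con import *
import pickle
P=[];D=[]
for n in("wrist","wrist","wrist","scene","side"):
    p=cam(n)
    if n=="wrist": W=p
    P.append(p)
    for i in range(4):
        for r in tip_of("cradle%d_seat"%(i+1),p): D.append((p,i,np.array(r["point"]),r["p"]))
def res(x): return np.concatenate([(proj(p,seat(x,i)[:3,3])-u)*w for p,i,u,w in D])
f=least_squares(res,[.58,.23,.1,.3],loss="soft_l1",f_scale=2);x=f.x;print(x,np.degrees(x[3]))
for p,i,u,w in D: print(i,u,(proj(p,seat(x,i)[:3,3])-u).round(1),round(w,2))
np.save("con.npy",x)
im=cv2.resize(W["color"][...,::-1],None,fx=3,fy=3,interpolation=cv2.INTER_CUBIC)
for i in range(4):
    T=seat(x,i)
    for q,col in(([(-.055,-.02,-.017),(.055,-.02,-.017),(.055,.02,-.017),(-.055,.02,-.017)],(0,255,0)),([(-.055,-.02,-.008),(.055,-.02,-.008),(.055,.02,-.008),(-.055,.02,-.008)],(255,0,255)),([(-.055,-.02,.005),(-.055,.02,.005)],(255,255,0))):
        cv2.polylines(im,[np.array([proj(W,(T@[*c,1])[:3])*3+1 for c in q]).astype(int)],True,col,1)
cv2.imwrite("pics/fit.png",im[420:1020,520:1320]);pickle.dump(W,open("W7.pkl","wb"))
E
```

```text
[0.5826 0.2399 0.0854 0.2193] 12.564816113599846
0 [363.9 201.8] [1.7 1.6] 0.73
1 [315.2 223. ] [-0.5  0.3] 0.96
2 [266.5 241. ] [-1.2  1.6] 0.89
3 [216.8 260.3] [0.7 1. ] 0.84
0 [366.2 202. ] [-0.8  0.2] 0.85
1 [315.8 223.6] [-1.3 -1.4] 0.78
2 [264.  242.7] [ 1.2 -1.2] 0.69
3 [218.8 257.5] [-1.3  2.7] 0.57
3 [365.  202.4] [-147.5   57.8] 0.51
0 [ 41.2 352.4] [ 324.3 -150.4] 0.71
0 [365.9 200.9] [-0.4  1.1] 0.67
1 [  4.4 174.5] [310.2  47.5] 0.71
1 [314.7 223.5] [-0.1 -1.5] 0.66
2 [265.9 242.6] [-0.6 -1.3] 0.9
3 [215.8 260.9] [ 1.7 -0.8] 0.93
0 [368.1 158.6] [1.5 3.5] 0.66
1 [362.4 176.5] [-2.3 -1. ] 0.69
2 [352.2 190.1] [-2.4 -0.1] 0.88
3 [340.6 205.7] [-2.   0.1] 0.8
0 [204.9 166. ] [2.5 2.9] 0.93
0 [307.6 334.3] [-100.2 -165.4] 0.25
0 [392.2 293. ] [-184.8 -124.1] 0.19
1 [231.  170.8] [-4.7  5. ] 0.83
2 [246.2 184.1] [-0.1 -1.1] 0.81
2 [251.9 265.2] [ -5.8 -82.2] 0.35
3 [265.4 188.5] [1.7 2.1] 0.61
```

View pics/fit.png

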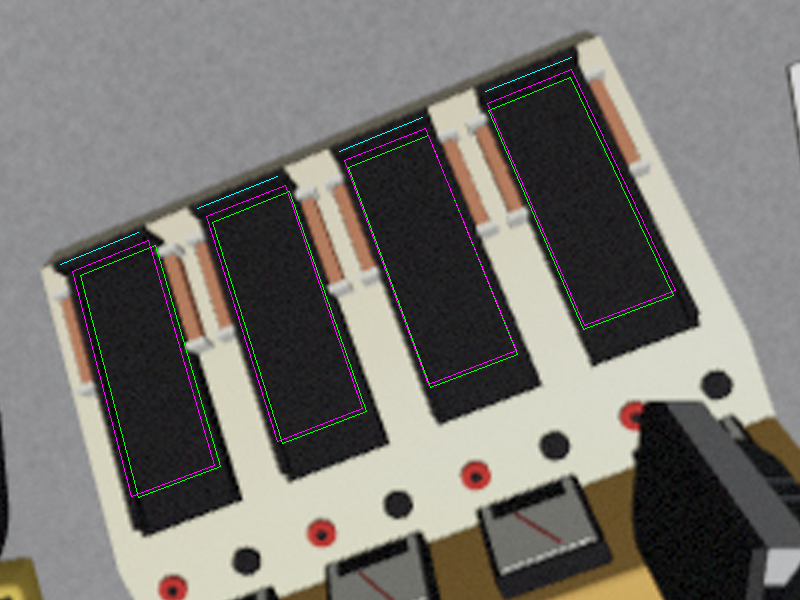

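The overlay lies well on the cradles, with about 1° of yaw error; the black upper ends continue to (191,516), (339,462), (490,405) and (646,345). I'll refine with these corner points.

Run:
```python
from con import *
import pickle
W=pickle.load(open("W7.pkl","rb"));x0=np.load("con.npy")
E=[((142,535),(240,498)),((289,481),(388,443)),((440,424),(541,385)),((594,364),(698,325))]
D=[(0,(365.3,202)),(1,(315.3,223.2)),(2,(265.3,242)),(3,(216.8,259.7))]
px=lambda a:(np.array(a)+[519,419])/3.
OS=[]
for n in("scene","side"):
    p=cam(n)
    for i in range(4):
        r=[q for q in tip_of("cradle%d_seat"%(i+1),p) if np.hypot(*(np.array(q["point"])-proj(p,seat(x0,i)[:3,3])))<8]
        if r: OS.append((p,i,np.array(r[0]["point"])))
def res(v):
    x=v[:4];r=[]
    for k,(a,b) in enumerate(E):
        T=seat(x,3-k)
        for q,y in((a,-v[5]),(b,v[5])): r+=list(proj(W,(T@[v[4],y,-.008,1])[:3])-px(q))
    for i,u in D: r+=list(.7*(proj(W,seat(x,i)[:3,3])-u))
    for p,i,u in OS: r+=list(.5*(proj(p,seat(x,i)[:3,3])-u))
    T=seat(x,1.5)
    for q,y in(((42,266),-.145),((598,38),.145)): r+=list(proj(W,(T@[v[6],y,v[7],1])[:3])-px(q))
    return np.array(r)
f=least_squares(res,[*x0,.07,.023,-.07,-.02],loss="soft_l1");print(f.x,np.degrees(f.x[3]),np.round(f.fun,1))
x=f.x[:4];np.save("con.npy",x)
for i in range(4): print(seat(x,i)[:3,3])
```

```text
[ 0.5841  0.241   0.0829  0.2253  0.0717  0.0229 -0.0702 -0.0195] 12.907139706874602 [-0.5  0.4 -1.3  0.7 -0.6 -0.1 -0.7  0.1 -0.4 -0.2 -0.1 -0.1  0.5 -0.
  0.9 -0.3  0.4  0.1  0.  -0.7  0.8 -0.2  1.6  0.6  0.5  1.9  1.6 -0.2
  0.1  1.3 -1.3  0.2  0.3  1.6 -1.9  1.7 -0.3 -1.2  0.9  0.9  0.4  0.2
  0.4 -0.5]
[0.5607 0.3434 0.0829]
[0.5763 0.2751 0.0829]
[0.5919 0.2069 0.0829]
[0.6076 0.1387 0.0829]
```

>>> jog_arm:
  moves:
    - {"fingers": 0, "slide": [-3, -40, 0], "angular": [0, 0, 0]}
    - {"fingers": 0, "slide": [-5, -80, 0], "angular": [0, 0, 0]}
    - {"fingers": 0, "slide": [-8, -120, 0], "angular": [0, 0, 0]}
    - {"fingers": 0, "slide": [-11, -160, 10], "angular": [0, 0, 0]}
    - {"fingers": 0, "slide": [-14, -200, 10], "angular": [0, 0, 0]}
    - {"fingers": 0, "slide": [-16, -240, 20], "angular": [0, 0, 0]}
    - {"fingers": 0, "slide": [-19, -281, 20], "angular": [0, 0, 0]}
    - {"fingers": 0, "slide": [-19, -281, 20], "angular": [0, 0, 0]}
    - {"fingers": 0, "slide": [-19, -281, 20], "angular": [0, 0, 0]}
    - {"fingers": 0, "slide": [-19, -281, 20], "angular": [0, 0, 0]}

```text
clock: 18.23
tcp_pos: [0.4711, -0.0385, 0.3755]
orientation: [0.0, 0.088, 0.996, 0.0]
wrist_force: [-0.1, 0.6, -0.4]
finger_gap: 0.0854
grip_force: 0.0
```

```bash
cat > chk.py <<'E'
from h import *
from scipy.optimize import minimize
B=np.array([[sx*.055,sy*.017,z] for sx in(-1,1) for sy in(-1,1) for z in(0,.034)])
def box(p,v):
    c,s=np.cos(v[2]),np.sin(v[2]);X=B@np.array([[c,s,0],[-s,c,0],[0,0,1]])+[v[0],v[1],0]
    return np.array([proj(p,q) for q in X])
def find(p,xy,zs=4):
    """fit box to foreground near xy"""
    im=cv2.cvtColor(p["color"],cv2.COLOR_RGB2HSV);g=cv2.cvtColor(p["color"],cv2.COLOR_RGB2GRAY).astype(int)
    hsv=im;fg=((abs(g-np.median(g))>22)|(im[...,1]>80)).astype(np.uint8)
    fg=cv2.morphologyEx(fg,cv2.MORPH_OPEN,np.ones((2,2)))
    c=proj(p,np.array([*xy,.017]));r=90
    o=np.round(c-r).astype(int);M=np.zeros((2*r,2*r),np.uint8)
    H,Wd=g.shape;y0,y1,x0,x1=max(o[1],0),min(o[1]+2*r,H),max(o[0],0),min(o[0]+2*r,Wd)
    M[y0-o[1]:y1-o[1],x0-o[0]:x1-o[0]]=fg[y0:y1,x0:x1]
    M=cv2.resize(M,None,fx=zs,fy=zs,interpolation=cv2.INTER_LINEAR)
    def cost(v):
        h=cv2.convexHull(((box(p,v)-o+.5)*zs).astype(np.float32)).astype(np.int32)
        A=np.zeros_like(M);cv2.fillConvexPoly(A,h,1);O=cv2.dilate(A,np.ones((25,25)))
        i=(A&M).sum();u=A.sum()+((O-A)&M).sum();return -i/u
    best=min((minimize(cost,[*xy,a],method="Nelder-Mead",options=dict(initial_simplex=[[*xy,a],[xy[0]+.012,xy[1],a],[xy[0],xy[1]+.012,a],[*xy,a+.2]],xatol=2e-4,fatol=1e-5)) for a in np.arange(0,np.pi,np.pi/8)),key=lambda f:f.fun)
    return best.x,-best.fun
E
python3 - <<'E'
from chk import *
p=cam("wrist");R_=[]
for r in tip_of("choke_a_mid",p):
    if r["p"]<.3: continue
    xy=atz(p,r["point"],.017)[:2];v,q=find(p,xy);print(r["point"],round(r["p"],2),xy,v,np.degrees(v[2]),q);R_.append(v)
im=cv2.resize(p["color"][...,::-1],None,fx=1.4,fy=1.4)
for v in R_: cv2.polylines(im,[cv2.convexHull(((box(p,v)+.5)*1.4).astype(np.int32))],True,(0,255,0),1)
cv2.imwrite("pics/w8.png",im);print(get_state()["tcp_pos"],get_state()["joint_pos"])
E
```

```text
[309.7, 249.8] 0.69 [ 0.6024 -0.0171] [0.6126 0.0468 1.8797] 107.6979893568762 -406154918175823.25
[196.5, 350.1] 0.62 [ 0.7425 -0.2239] [ 0.708  -0.2949  0.5815] 33.3193042810523 -356658689385540.06
[ 0.4713 -0.0373  0.3755] [-0.2493  0.109   0.1115  1.5729  0.0003 -0.0765]chk.py:20: RuntimeWarning: overflow encountered in scalar negative
  i=(A&M).sum();u=A.sum()+((O-A)&M).sum();return -i/u
```

View pics/w8.png

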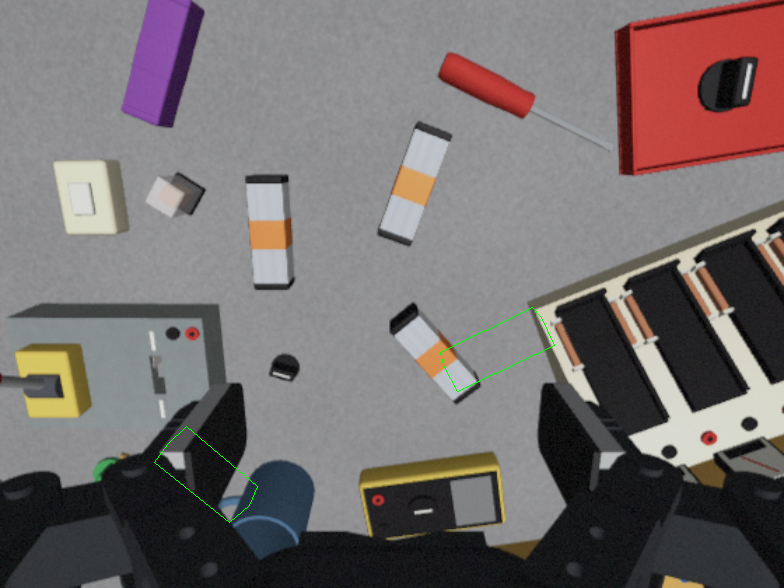

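The view shows all three chokes at (270,232), (415,184) and (435,354), and the fit hulls miss them because of an unsigned-overflow bug. I fix that and seed the fit from these pixels.

```bash
sed -i 's/i=(A&M).sum();u=A.sum()+((O-A)&M).sum()/i=float((A\&M).sum());u=float(A.sum())+float(((O-A)\&M).sum())/' chk.py
python3 - <<'E'
from chk import *
p=cam("wrist");R_=[]
for u in([270,232],[415,184],[435,354]):
    xy=atz(p,np.array(u)/1.4,.02)[:2];v,q=find(p,xy);print(xy,v,np.degrees(v[2])%180,q);R_.append(v)
im=cv2.resize(p["color"][...,::-1],None,fx=3,fy=3,interpolation=cv2.INTER_CUBIC)
for v in R_: cv2.polylines(im,[cv2.convexHull(((box(p,v)+.5)*3).astype(np.int32))],True,(0,255,0),1)
cv2.imwrite("pics/w9.png",im[240:840+40,490:1060])
E
```

```text
[ 0.4509 -0.1556] [ 0.4516 -0.1556  2.9678] 170.03963033399154 0.9383225105552949
[ 0.43  -0.008] [ 0.4315 -0.0105 -0.5248] 149.9299505171448 0.9417170560187529
[ 0.6063 -0.0149] [ 0.6071 -0.016   0.531 ] 30.421493769695097 0.9313302147055296
```

View pics/w9.png

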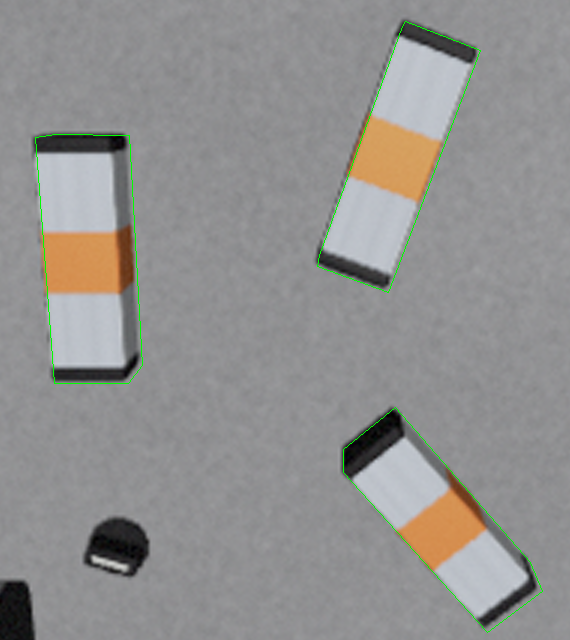

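The box outlines fit all three chokes closely. Now I go to hover over the first, aiming 25 mm off centre.

>>> jog_arm:
  moves:
    - {"fingers": 0.3, "slide": [4, -20, 30], "angular": [0, 0, 0]}
    - {"fingers": 0.3, "slide": [8, -40, 60], "angular": [0, 0, 0]}
    - {"fingers": 0.3, "slide": [12, -60, 90], "angular": [0, 0, 0]}
    - {"fingers": 0.3, "slide": [16, -80, 120], "angular": [0, 0, 0]}
    - {"fingers": 0.3, "slide": [20, -100, 150], "angular": [0, 0, 0]}
    - {"fingers": 0.3, "slide": [24, -119, 180], "angular": [0, 0, 0]}
    - {"fingers": 0.3, "slide": [24, -119, 215], "angular": [0, 0, 0]}
    - {"fingers": 0.3, "slide": [24, -119, 240], "angular": [0, 0, 0]}
    - {"fingers": 0.3, "slide": [24, -119, 240], "angular": [0, 0, 0]}
    - {"fingers": 0.3, "slide": [24, -119, 240], "angular": [0, 0, 0]}

```text
clock: 19.22
tcp_pos: [0.4264, -0.1499, 0.1348]
orientation: [-0.001, 0.086, 0.996, 0.001]
wrist_force: [0.3, 0.3, 0.8]
finger_gap: 0.0595
grip_force: 0.0
```

```bash
cat >> chk.py <<'E'
def plan(v,off,flip=0,z=.021):
    """tool slide/turn to grip choke v (x,y,yaw+flip*pi along tool x), off m from its centre toward tool x"""
    s=get_state();m=rot(s["orientation"]).as_matrix();th=np.arctan2(m[1,0],m[0,0])
    y=v[2]+np.pi*flip
    dy=(y-th+np.pi)%(2*np.pi)-np.pi
    g=np.array([v[0]+off*np.cos(y),v[1]+off*np.sin(y),z]);
    print("target",g,"slide",m.T@(g-s["tcp_pos"])*1000,"tool z turn deg",-np.degrees(dy),"gap",s["finger_gap"],"q",s["joint_pos"])
E
python3 - <<'E'
from chk import *
p=cam("wrist");v,q=find(p,[.4516,-.1556]);print(v,np.degrees(v[2])%180,q);plan([*v[:2],np.radians(np.degrees(v[2])%180)],.025)
E
```

```text
[ 0.4516 -0.1562  2.9712] 170.2385002206372 0.9578521601500675
target [ 0.427 -0.152  0.021] slide [  0.4237  -1.3805 115.2179] tool z turn deg -0.11193225458602266 gap 0.05980093532550628 q [-0.5163  0.1438 -0.443   0.9837  0.0001 -0.344 ]
```

>>> jog_arm:
  moves:
    - {"fingers": 0.3, "slide": [0, -1, 40], "angular": [0, 0, 0]}
    - {"fingers": 0.3, "slide": [0, -1, 80], "angular": [0, 0, 0]}
    - {"fingers": 0.3, "slide": [0, -1, 105], "angular": [0, 0, 0]}
    - {"fingers": 0.3, "slide": [0, -1, 115], "angular": [0, 0, 0]}
    - {"fingers": 0.3, "slide": [0, -1, 115], "angular": [0, 0, 0]}
    - {"fingers": 1, "slide": [0, -1, 115], "angular": [0, 0, 0]}
    - {"fingers": 1, "slide": [0, -1, 115], "angular": [0, 0, 0]}
    - {"fingers": 1, "slide": [0, -1, 115], "angular": [0, 0, 0]}
    - {"fingers": 1, "slide": [0, -1, 115], "angular": [0, 0, 0]}
    - {"fingers": 1, "slide": [0, -1, 115], "angular": [0, 0, 0]}
  squeeze: 90

```text
clock: 20.1
tcp_pos: [0.4289, -0.1532, 0.0229]
orientation: [0.002, 0.087, 0.996, -0.001]
wrist_force: [-0.9, 0.9, 5.9]
finger_gap: 0.0323
grip_force: 89.8
```

```bash
python3 -c "
from h import *
s=get_state();print(s['ft_torque'],s['wrist_force'],s['tcp_pos'])"
```

```text
[0.3672 0.0841 0.0074] [-0.9178  0.9037  5.8946] [ 0.4289 -0.1532  0.0229]
```

>>> jog_arm:
  moves:
    - {"fingers": 1, "slide": [0, 0, -5], "angular": [0, 0, 0]}
    - {"fingers": 1, "slide": [0, 0, -12], "angular": [0, 0, 0]}
    - {"fingers": 1, "slide": [0, 0, -20], "angular": [0, 0, 0]}
    - {"fingers": 1, "slide": [0, 0, -25], "angular": [0, 0, 0]}
    - {"fingers": 1, "slide": [0, 0, -25], "angular": [0, 0, 0]}
    - {"fingers": 1, "slide": [0, 0, -25], "angular": [0, 0, 0]}

```text
clock: 20.6
tcp_pos: [0.4271, -0.1527, 0.0459]
orientation: [0.001, 0.087, 0.996, -0.0]
wrist_force: [-0.8, -0.3, -3.5]
finger_gap: 0.032
grip_force: 89.7
```

```bash
cat > tq.py <<'E'
from h import *
for i in range(4):
    s=get_state();m=rot(s["orientation"]).as_matrix();print("tool torque",m.T@s["ft_torque"],"F",s["wrist_force"],s["finger_gap"])
    if i<3: read_camera("side")
E
python3 tq.py
```

```text
tool torque [-0.0327  0.0218 -0.0202] F [-0.7514 -0.3254 -3.5286] 0.031977328151532335
tool torque [0.0276 0.0204 0.002 ] F [-0.7112  0.53   -3.423 ] 0.03210890644462998
tool torque [-0.004   0.0254  0.037 ] F [ 0.7674  0.0958 -3.6237] 0.03218615395674898
tool torque [ 0.0088  0.0123 -0.0166] F [ 0.2395 -0.5653 -3.8053] 0.031778036963102836
```

The measured torque is about 0.02 N m, so it is held in its heavy half and the tool x axis points to the heavy end. Next is cradle 1.

```bash
cat > place.py <<'E'
from con import *
import sys
def place(i,off,dx,dz,y=0,yaw=0,zg=.006):
    T=seat(np.load("con.npy"),i-1);X,Y,Z=T[:3,0],T[:3,1],T[:3,2]
    s=get_state();r=rot(s["orientation"]);Rt=R.from_matrix(np.c_[-X,Y,-Z])
    g=T[:3,3]+X*(dx-off)+Y*y+Z*(dz+zg)
    d=T[:3,:3].T@(np.array(s["tcp_pos"])-T[:3,3])*1000
    print("target",g,"slide",r.inv().apply(g-s["tcp_pos"])*1000,"ang",np.degrees((r.inv()*Rt).as_rotvec()),"\n now TCP in cradle mm",d,"choke",d+[off*1000,0,-zg*1000],"F cradle",T[:3,:3].T@s["wrist_force"],"q",s["joint_pos"],"gap",s["finger_gap"])
if __name__=="__main__": place(int(sys.argv[1]),*[float(a) for a in sys.argv[2:]])
E
python3 place.py 1 .023 .012 .08
```

```text
target [0.5038 0.3303 0.1471] slide [   7.6218  488.7837 -101.9391] ang [ -6.9771 -34.5594 -22.1971] 
 now TCP in cradle mm [-219.6981 -453.1448  107.5436] choke [-196.6981 -453.1448  101.5436] F cradle [-2.0949 -0.6045 -3.1786] q [-0.5208  0.2452 -0.5748  0.7514  0.     -0.3462] gap 0.031778036963102836
```

>>> jog_arm:
  moves:
    - {"fingers": 1, "slide": [0, 0, -40], "angular": [0, 0, 0]}
    - {"fingers": 1, "slide": [0, 0, -80], "angular": [0, 0, 0]}
    - {"fingers": 1, "slide": [0, 0, -120], "angular": [0, 0, 0]}
    - {"fingers": 1, "slide": [0, 0, -160], "angular": [0, 0, 0]}
    - {"fingers": 1, "slide": [0, 30, -190], "angular": [0, 0, 0]}
    - {"fingers": 1, "slide": [0, 70, -200], "angular": [-1, -4, -3]}
    - {"fingers": 1, "slide": [1, 110, -200], "angular": [-1.5, -8, -5]}
    - {"fingers": 1, "slide": [2, 150, -200], "angular": [-2.5, -12, -8]}
    - {"fingers": 1, "slide": [3, 190, -200], "angular": [-3, -16, -10]}
    - {"fingers": 1, "slide": [4, 230, -200], "angular": [-4, -20, -13]}

```text
clock: 21.58
tcp_pos: [0.4618, 0.0765, 0.245]
orientation: [0.177, -0.028, 0.984, 0.02]
wrist_force: [2.0, 0.1, -3.8]
finger_gap: 0.0322
grip_force: 91.7
```

```bash
python3 place.py 1 .023 .012 .08
```

```text
target [0.5038 0.3303 0.1471] slide [-17.1287 247.7461 118.6976] ang [ -2.8897 -14.4071  -9.1173] 
 now TCP in cradle mm [ -34.7759 -237.9889  222.2227] choke [ -11.7759 -237.9889  216.2227] F cradle [-0.5918 -0.3901 -4.2227] q [-0.0488 -0.179  -0.5474  0.8507  0.0657 -0.0932] gap 0.03221526765451709
```

>>> jog_arm:
  moves:
    - {"fingers": 1, "slide": [0, 35, 5], "angular": [-0.5, -2.5, -1.5]}
    - {"fingers": 1, "slide": [-2, 70, 15], "angular": [-1, -5, -3]}
    - {"fingers": 1, "slide": [-5, 105, 25], "angular": [-1.5, -7.5, -4.5]}
    - {"fingers": 1, "slide": [-8, 140, 40], "angular": [-2, -10, -6]}
    - {"fingers": 1, "slide": [-11, 175, 55], "angular": [-2.5, -12, -7.5]}
    - {"fingers": 1, "slide": [-14, 210, 75], "angular": [-3, -14.4, -9]}
    - {"fingers": 1, "slide": [-17, 240, 95], "angular": [-3, -14.4, -9]}
    - {"fingers": 1, "slide": [-17, 248, 119], "angular": [-3, -14.4, -9]}
    - {"fingers": 1, "slide": [-17, 248, 119], "angular": [-3, -14.4, -9]}
    - {"fingers": 1, "slide": [-17, 248, 119], "angular": [-3, -14.4, -9]}

```text
clock: 22.42
tcp_pos: [0.5023, 0.328, 0.1429]
orientation: [0.294, -0.107, 0.949, 0.033]
wrist_force: [-0.1, -0.1, -3.3]
finger_gap: 0.0318
grip_force: 91.8
```

```bash
python3 place.py 1 .023 .012 .08
python3 - <<'E'
from con import *
p=cam("wrist");save(p,"w10.png",scale=1.4)
E
```

```text
target [0.5038 0.3303 0.1471] slide [-4.0031  1.9334 -2.3023] ang [-0.0289 -0.5587 -0.0513] 
 now TCP in cradle mm [-15.0271  -1.931   83.7378] choke [ 7.9729 -1.931  77.7378] F cradle [-1.9471 -0.1037 -2.6372] q [ 0.5262  0.0733 -0.7155  0.2023 -0.1689  0.2515] gap 0.031759147709579424
```

View pics/w10.png

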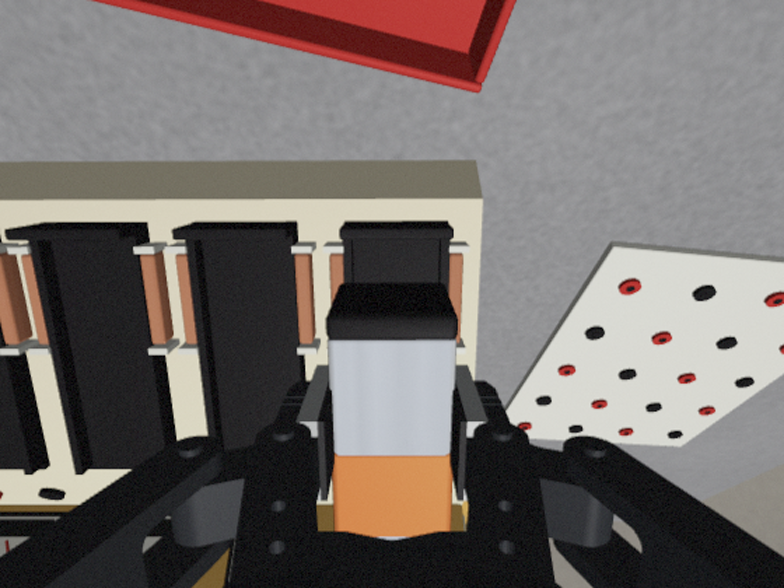

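The view shows the held choke centred at image column 393 and cradle 1's stop at (345–449, 235), centre about 397. It needs roughly 2 mm to the right. I'll check against the model.

Run:
```python
from con import *
p=cam("wrist");x=np.load("con.npy")
for i in range(3):
    T=seat(x,i);print(i+1,[np.round(proj(p,(T@[-.055,y,z,1])[:3])*1.4,1).tolist() for y,z in((-.023,.005),(.023,.005),(-.02,-.008),(.02,-.008))])
```

```text
1 [[344.5, 229.8], [452.2, 229.6], [353.8, 225.9], [442.2, 225.7]]
2 [[180.7, 230.2], [288.3, 230.0], [199.0, 226.3], [287.5, 226.1]]
3 [[16.8, 230.6], [124.5, 230.3], [44.3, 226.7], [132.7, 226.4]]
```

>>> jog_arm:
  moves:
    - {"fingers": 1, "slide": [-4, 2, 0], "angular": [0, -0.5, 0]}
    - {"fingers": 1, "slide": [-4, 2, 30], "angular": [0, -0.5, 0]}
    - {"fingers": 1, "slide": [-4, 2, 55], "angular": [0, -0.5, 0]}
    - {"fingers": 1, "slide": [-4, 2, 64], "angular": [0, -0.5, 0]}
    - {"fingers": 1, "slide": [-4, 2, 64], "angular": [0, -0.5, 0]}
    - {"fingers": 1, "slide": [-4, 2, 64], "angular": [0, -0.5, 0]}

```text
clock: 23.02
tcp_pos: [0.5432, 0.3389, 0.0969]
orientation: [0.302, -0.105, 0.947, 0.035]
wrist_force: [-0.2, 0.2, -3.3]
finger_gap: 0.0326
grip_force: 91.8
```

```bash
python3 place.py 1 .023 .012 .002
```

```text
target [0.5474 0.3403 0.0832] slide [ 4.389   0.4556 13.7882] ang [-0.0012  0.3538 -0.2341] 
 now TCP in cradle mm [-6.6981 -0.4731 21.8151] choke [16.3019 -0.4731 15.8151] F cradle [-2.0548  0.2426 -2.6168] q [ 0.5049  0.2072 -0.7113  0.0538 -0.1604  0.2342] gap 0.03264669081141289
```

Lower slowly until the cradle floor is felt.

>>> jog_arm:
  moves:
    - {"fingers": 1, "slide": [2, 0.5, 4], "angular": [0, 0, 0]}
    - {"fingers": 1, "slide": [4, 0.5, 8], "angular": [0, 0, 0]}
    - {"fingers": 1, "slide": [4, 0.5, 11], "angular": [0, 0, 0]}
    - {"fingers": 1, "slide": [4, 0.5, 13], "angular": [0, 0, 0]}
    - {"fingers": 1, "slide": [4, 0.5, 14], "angular": [0, 0, 0]}
    - {"fingers": 1, "slide": [4, 0.5, 14], "angular": [0, 0, 0]}

```text
clock: 23.52
tcp_pos: [0.5462, 0.3409, 0.085]
orientation: [0.302, -0.106, 0.947, 0.035]
wrist_force: [-23.4, -9.1, 23.2]
finger_gap: 0.0323
grip_force: 96.9
```

```bash
python3 place.py 1 .023 0 .0
```

```text
target [0.5389 0.3384 0.0746] slide [12.2364 -0.8677  4.0263] ang [ 0.0197  0.4456 -0.1334] 
 now TCP in cradle mm [-10.7933   0.8378  10.1217] choke [12.2067  0.8378  4.1217] F cradle [-7.0529 -3.6848 33.2647] q [ 0.5056  0.2326 -0.7189  0.0194 -0.1608  0.2327] gap 0.03234802024778185
```

>>> jog_arm:
  moves:
    - {"fingers": 1, "slide": [0, 0, -2.5], "angular": [0, 0, 0]}
    - {"fingers": 1, "slide": [2, -0.5, -2.5], "angular": [0, 0, 0]}
    - {"fingers": 1, "slide": [5, -1, -2.5], "angular": [0, 0, 0]}
    - {"fingers": 1, "slide": [8, -1, -2.5], "angular": [0, 0, 0]}
    - {"fingers": 1, "slide": [10, -1, -2.5], "angular": [0, 0, 0]}
    - {"fingers": 1, "slide": [10, -1, -2.5], "angular": [0, 0, 0]}

```text
clock: 24.02
tcp_pos: [0.5399, 0.3387, 0.0805]
orientation: [0.303, -0.105, 0.946, 0.035]
wrist_force: [-1.7, -0.9, 4.8]
finger_gap: 0.0323
grip_force: 93.1
```

```bash
python3 place.py 1 .023 0 .0
```

```text
target [0.5389 0.3384 0.0746] slide [ 4.2741 -0.1213  4.2087] ang [ 0.07    0.5842 -0.2191] 
 now TCP in cradle mm [-18.7687   0.0998  10.2522] choke [4.2313 0.0998 4.2522] F cradle [ 1.2204 -0.5137  4.9959] q [ 0.5078  0.2298 -0.7409 -0.0022 -0.1618  0.2356] gap 0.032304301485204724
```

>>> jog_arm:
  moves:
    - {"fingers": 1, "slide": [1.5, 0, 0], "angular": [0, 0.5, 0]}
    - {"fingers": 1, "slide": [3, 0, 0], "angular": [0, 0.5, 0]}
    - {"fingers": 1, "slide": [4.5, 0, 0], "angular": [0, 0.5, 0]}
    - {"fingers": 1, "slide": [4.5, 0, 0], "angular": [0, 0.5, 0]}

```text
clock: 24.35
tcp_pos: [0.5383, 0.3384, 0.0793]
orientation: [0.301, -0.105, 0.947, 0.035]
wrist_force: [5.5, 0.3, 6.5]
finger_gap: 0.0322
grip_force: 92.4
```

```bash
python3 place.py 1 .023 0 .0
```

```text
target [0.5389 0.3384 0.0746] slide [ 2.2429 -0.1545  4.1865] ang [ 0.0603  0.2945 -0.2636] 
 now TCP in cradle mm [-20.778    0.1398  10.1981] choke [2.222  0.1398 4.1981] F cradle [ 8.1649 -0.9218  2.2526] q [ 0.5083  0.23   -0.7403  0.0032 -0.161   0.2376] gap 0.03221458096713964
```

Contact with the stop and floor is felt. Release and retract straight back.

>>> jog_arm:
  moves:
    - {"fingers": 0.5, "slide": [0, 0, 0], "angular": [0, 0, 0]}
    - {"fingers": 0.4, "slide": [0, 0, 0], "angular": [0, 0, 0]}
    - {"fingers": 0.4, "slide": [0, 0, 0], "angular": [0, 0, 0]}
    - {"fingers": 0.4, "slide": [0, 0, 0], "angular": [0, 0, 0]}
    - {"fingers": 0.4, "slide": [0, 0, -10], "angular": [0, 0, 0]}
    - {"fingers": 0.4, "slide": [0, 0, -40], "angular": [0, 0, 0]}
    - {"fingers": 0.4, "slide": [0, 0, -80], "angular": [0, 0, 0]}
    - {"fingers": 0.4, "slide": [0, 0, -120], "angular": [0, 0, 0]}
    - {"fingers": 0.4, "slide": [0, 0, -150], "angular": [0, 0, 0]}
    - {"fingers": 0.4, "slide": [0, 0, -150], "angular": [0, 0, 0]}

```text
clock: 25.18
tcp_pos: [0.4507, 0.3189, 0.2059]
orientation: [0.301, -0.106, 0.947, 0.036]
wrist_force: [0.3, 0.5, 0.8]
finger_gap: 0.0515
grip_force: 0.0
```

```bash
cat > ver.py <<'E'
from con import *
import sys
def ver(i,name="wrist"):
    """orange band of the choke in cradle i: blob centre vs predicted top-face centre"""
    p=cam(name);T=seat(np.load("con.npy"),i-1)
    h=cv2.cvtColor(p["color"],cv2.COLOR_RGB2HSV);m=((h[...,0]>5)&(h[...,0]<22)&(h[...,1]>150)&(h[...,2]>110)).astype(np.uint8)
    n,l,st,ce=cv2.connectedComponentsWithStats(m);u=proj(p,(T@[0,0,.017,1])[:3])
    k=min((k for k in range(1,n) if st[k,4]>60),key=lambda k:np.hypot(*(ce[k]-u)))
    r=cv2.minAreaRect(cv2.findNonZero((l==k).astype(np.uint8)));q=ce[k]
    o,d=ray(p,q);Ti=np.linalg.inv(T);o=(Ti@[*o,1])[:3];d=Ti[:3,:3]@d;print("cradle",i,"band centre in seat frame mm",(o+d*(.017-o[2])/d[2])*1000,"rect",r,"area",st[k,4],"pred px",u)
if __name__=="__main__":
    for a in sys.argv[1:]: ver(int(a))
E
python3 -c "
import numpy as np
x=np.load('con.npy');x[2]+=.0042;np.save('con.npy',x)"
python3 ver.py 1; python3 place.py 1 .023 0 0; python3 tq.py | head -1
```

```text
cradle 1 band centre in seat frame mm [-0.8854 -0.6699 17.    ] rect ((278.5, 229.5), (31.0, 41.0), 90.0) area 1247 pred px [279.1202 231.2953]
target [0.5389 0.3384 0.0788] slide [ -1.2694  -1.015  153.9406] ang [ 0.1887  0.2236 -0.1968] 
 now TCP in cradle mm [-24.8674   0.5133 159.937 ] choke [ -1.8674   0.5133 153.937 ] F cradle [ 0.0927  0.1965 -0.7599] q [ 0.5709 -0.0944 -0.7133  0.3645 -0.1935  0.2894] gap 0.05117794575126525
tool torque [-0.0022  0.5091 -0.0533] F [ 0.455   0.3059 -0.5693] 0.05117794575126525
```

```bash
cat > go.py <<'E'
from h import *
import sys
def go(x,y,z,th):
    s=get_state();r=rot(s["orientation"]);t=np.radians(th);c,n=np.cos(t),np.sin(t)
    Rt=R.from_matrix(np.array([[c,n,0],[n,-c,0],[0,0,-1.]]))
    print("slide",r.inv().apply(np.array([x,y,z])-s["tcp_pos"])*1000,"ang",np.degrees((r.inv()*Rt).as_rotvec()))
if __name__=="__main__": go(*map(float,sys.argv[1:]))
E
python3 go.py .41 .002 .2 150
```

```text
slide [  89.0765 -298.8081  -64.1462] ang [13.1048 33.1214 41.3947]
```

>>> jog_arm:
  moves:
    - {"fingers": 0.3, "slide": [11, -37, -8], "angular": [1.6, 4.1, 5.1]}
    - {"fingers": 0.3, "slide": [22, -75, -16], "angular": [3.3, 8.3, 10.3]}
    - {"fingers": 0.3, "slide": [33, -112, -24], "angular": [4.9, 12.4, 15.5]}
    - {"fingers": 0.3, "slide": [45, -149, -32], "angular": [6.6, 16.6, 20.7]}
    - {"fingers": 0.3, "slide": [56, -187, -40], "angular": [8.2, 20.7, 25.9]}
    - {"fingers": 0.3, "slide": [67, -224, -48], "angular": [9.8, 24.8, 31]}
    - {"fingers": 0.3, "slide": [78, -261, -56], "angular": [11.5, 29, 36.2]}
    - {"fingers": 0.3, "slide": [89, -299, -64], "angular": [13.1, 33.1, 41.4]}
    - {"fingers": 0.3, "slide": [89, -299, -64], "angular": [13.1, 33.1, 41.4]}
    - {"fingers": 0.3, "slide": [89, -299, -64], "angular": [13.1, 33.1, 41.4]}

```text
clock: 26.22
tcp_pos: [0.4112, -0.0007, 0.1984]
orientation: [-0.002, 0.262, 0.965, 0.0]
wrist_force: [0.2, 0.5, -0.1]
finger_gap: 0.0596
grip_force: 0.0
```

Run:
```python
from chk import *
p=cam("wrist");v,q=find(p,[.4315,-.0105]);print(v,np.degrees(v[2])%180,q);v[2]%=np.pi;plan(v,.025)
print([atz(p,r["point"],.017)[:2] for r in tip_of("choke_a_mid",p) if r["p"]>.4])
```

```text
[ 0.431  -0.0112 -0.5281] 149.74238381801328 0.9667807914062798
target [0.4094 0.0014 0.021 ] slide [  0.7651  -0.2724 177.5915] tool z turn deg 0.06713094733431442 gap 0.05996841543232392 q [-0.1945  0.0179 -0.4201  1.1353  0.0011  0.3324]
[array([ 0.6018, -0.014 ])]
```

>>> jog_arm:
  moves:
    - {"fingers": 0.3, "slide": [1, 0, 40], "angular": [0, 0, 0]}
    - {"fingers": 0.3, "slide": [1, 0, 80], "angular": [0, 0, 0]}
    - {"fingers": 0.3, "slide": [1, 0, 120], "angular": [0, 0, 0]}
    - {"fingers": 0.3, "slide": [1, 0, 160], "angular": [0, 0, 0]}
    - {"fingers": 0.3, "slide": [1, 0, 176], "angular": [0, 0, 0]}
    - {"fingers": 0.3, "slide": [1, 0, 176], "angular": [0, 0, 0]}
    - {"fingers": 1, "slide": [1, 0, 176], "angular": [0, 0, 0]}
    - {"fingers": 1, "slide": [1, 0, 176], "angular": [0, 0, 0]}
    - {"fingers": 1, "slide": [1, 0, 176], "angular": [0, 0, 0]}
    - {"fingers": 1, "slide": [1, 0, 176], "angular": [0, 0, 0]}

```text
clock: 27.15
tcp_pos: [0.4111, 0.0032, 0.0261]
orientation: [0.002, 0.258, 0.966, 0.001]
wrist_force: [-3.2, 2.0, 7.0]
finger_gap: 0.0324
grip_force: 90.6
```

>>> jog_arm:
  moves:
    - {"fingers": 1, "slide": [0, 0, 0], "angular": [0, 0, 0]}
    - {"fingers": 1, "slide": [0, 0, -5], "angular": [0, 0, 0]}
    - {"fingers": 1, "slide": [0, 0, -12], "angular": [0, 0, 0]}
    - {"fingers": 1, "slide": [0, 0, -20], "angular": [0, 0, 0]}
    - {"fingers": 1, "slide": [0, 0, -25], "angular": [0, 0, 0]}
    - {"fingers": 1, "slide": [0, 0, -25], "angular": [0, 0, 0]}
    - {"fingers": 1, "slide": [0, 0, -25], "angular": [0, 0, 0]}

```text
clock: 27.73
tcp_pos: [0.4106, 0.0025, 0.05]
orientation: [0.001, 0.259, 0.966, 0.0]
wrist_force: [0.8, 0.8, -3.6]
finger_gap: 0.0322
grip_force: 90.0
```

```bash
python3 tq.py
```

```text
tool torque [0.0427 0.0292 0.0167] F [ 0.8271  0.8057 -3.584 ] 0.032173516038445954
tool torque [0.0116 0.0244 0.0021] F [-0.6649 -0.282  -3.2298] 0.032056077453699955
tool torque [-0.0194  0.0157  0.0502] F [ 0.0735  1.0165 -3.601 ] 0.03216717867440591
tool torque [-0.0423  0.0432 -0.0208] F [ 0.0741  1.098  -3.5661] 0.03229120531155216
```

Torque is about 0.03 N m, so this one is also held in its heavy half. It goes to cradle 3.

```bash
python3 place.py 3 .0245 .012 .08 0 0 .008
```

```text
target [0.5327 0.1933 0.152 ] slide [ -11.2142  226.6881 -102.6934] ang [-13.0625 -33.2977 -41.5675] 
 now TCP in cradle mm [-204.64   -158.3084   96.9378] choke [-180.14   -158.3084   88.9378] F cradle [-1.7854  1.0537 -3.1033] q [-0.1904  0.165  -0.6687  0.7367  0.0007  0.3335] gap 0.03229120531155216
```

>>> jog_arm:
  moves:
    - {"fingers": 1, "slide": [0, 0, -40], "angular": [0, 0, 0]}
    - {"fingers": 1, "slide": [0, 0, -80], "angular": [0, 0, 0]}
    - {"fingers": 1, "slide": [0, 0, -120], "angular": [0, 0, 0]}
    - {"fingers": 1, "slide": [0, 0, -160], "angular": [0, 0, 0]}
    - {"fingers": 1, "slide": [-2, 35, -170], "angular": [-1.6, -4.2, -5.2]}
    - {"fingers": 1, "slide": [-4, 70, -170], "angular": [-3.3, -8.3, -10.4]}
    - {"fingers": 1, "slide": [-6, 105, -170], "angular": [-4.9, -12.5, -15.6]}
    - {"fingers": 1, "slide": [-8, 140, -170], "angular": [-6.5, -16.6, -20.8]}
    - {"fingers": 1, "slide": [-9, 175, -170], "angular": [-8.2, -20.8, -26]}
    - {"fingers": 1, "slide": [-10, 210, -170], "angular": [-9.8, -25, -31.2]}

```text
clock: 28.72
tcp_pos: [0.5231, 0.1811, 0.2192]
orientation: [0.229, -0.017, 0.973, 0.026]
wrist_force: [0.3, -0.7, -4.2]
finger_gap: 0.032
grip_force: 91.7
```

```bash
python3 place.py 3 .0245 .012 .08 0 0 .008
```

```text
target [0.5327 0.1933 0.152 ] slide [21.1863  8.9022 64.9892] ang [ -3.1779  -8.1601 -10.0837] 
 now TCP in cradle mm [ 16.1161  -9.7683 149.9468] choke [ 40.6161  -9.7683 141.9468] F cradle [-2.264  -0.7266 -3.547 ] q [ 0.2062 -0.0566 -0.5571  0.6054 -0.0339  0.1624] gap 0.03195687517632544
```

>>> jog_arm:
  moves:
    - {"fingers": 1, "slide": [8, 4, 0], "angular": [-1.6, -4, -5]}
    - {"fingers": 1, "slide": [15, 8, 20], "angular": [-3.2, -8, -10]}
    - {"fingers": 1, "slide": [21, 9, 45], "angular": [-3.2, -8.2, -10.1]}
    - {"fingers": 1, "slide": [21, 9, 65], "angular": [-3.2, -8.2, -10.1]}
    - {"fingers": 1, "slide": [21, 9, 65], "angular": [-3.2, -8.2, -10.1]}
    - {"fingers": 1, "slide": [21, 9, 65], "angular": [-3.2, -8.2, -10.1]}

```text
clock: 29.22
tcp_pos: [0.5315, 0.1914, 0.1502]
orientation: [0.296, -0.105, 0.949, 0.033]
wrist_force: [-0.4, 0.5, -3.8]
finger_gap: 0.0319
grip_force: 91.9
```

```bash
python3 place.py 3 .0245 .012 .010 0 0 .008
```

```text
target [0.5719 0.2023 0.0947] slide [-2.8529  1.6975 69.3934] ang [-0.0787 -0.3724 -0.2578] 
 now TCP in cradle mm [-14.9092  -1.5903  87.4127] choke [ 9.5908 -1.5903 79.4127] F cradle [-2.41    0.5514 -2.936 ] q [ 0.1956 -0.0314 -0.809   0.189   0.0155 -0.0199] gap 0.03191887635030581
```

>>> jog_arm:
  moves:
    - {"fingers": 1, "slide": [-1, 1.5, 0], "angular": [0, 0, 0]}
    - {"fingers": 1, "slide": [-1, 1.5, 30], "angular": [0, 0, 0]}
    - {"fingers": 1, "slide": [-1, 1.5, 55], "angular": [0, 0, 0]}
    - {"fingers": 1, "slide": [-1, 1.5, 67], "angular": [0, 0, 0]}
    - {"fingers": 1, "slide": [-1, 1.5, 67], "angular": [0, 0, 0]}
    - {"fingers": 1, "slide": [-1, 1.5, 67], "angular": [0, 0, 0]}

```text
clock: 29.72
tcp_pos: [0.5716, 0.202, 0.0989]
orientation: [0.298, -0.105, 0.948, 0.034]
wrist_force: [-0.5, 0.7, -3.1]
finger_gap: 0.0318
grip_force: 91.9
```

```bash
python3 place.py 3 .0245 .008 .001 0 0 .008
```

```text
target [0.5737 0.2027 0.085 ] slide [ 6.1016  0.2321 12.6251] ang [-0.0839 -0.0631 -0.2572] 
 now TCP in cradle mm [-10.3856  -0.241   21.6188] choke [14.1144 -0.241  13.6188] F cradle [-2.028   0.7498 -2.3768] q [ 0.2015  0.1284 -0.8059  0.0268  0.0122 -0.015 ] gap 0.03180812747744856
```

>>> jog_arm:
  moves:
    - {"fingers": 1, "slide": [2, 0, 4], "angular": [0, 0, 0]}
    - {"fingers": 1, "slide": [4, 0, 7], "angular": [0, 0, 0]}
    - {"fingers": 1, "slide": [5, 0, 9], "angular": [0, 0, 0]}
    - {"fingers": 1, "slide": [6, 0, 11], "angular": [0, 0, 0]}
    - {"fingers": 1, "slide": [6, 0, 11.5], "angular": [0, 0, 0]}
    - {"fingers": 1, "slide": [6, 0, 11.5], "angular": [0, 0, 0]}

```text
clock: 30.22
tcp_pos: [0.5724, 0.2022, 0.0852]
orientation: [0.298, -0.105, 0.948, 0.034]
wrist_force: [-1.4, -0.1, -3.0]
finger_gap: 0.0321
grip_force: 92.3
```

```bash
python3 place.py 3 .0245 .0 .0 0 0 .008
```

```text
target [0.5679 0.2014 0.0796] slide [6.9469 0.1451 1.9999] ang [-0.081  -0.0892 -0.2494] 
 now TCP in cradle mm [-17.5507  -0.1725   9.9893] choke [ 6.9493 -0.1725  1.9893] F cradle [-2.8948  0.2525 -1.6601] q [ 0.2017  0.1545 -0.821  -0.0139  0.0121 -0.015 ] gap 0.032062616568053884
```

Not touching the floor yet. Slide down to the stop while lowering slightly.

>>> jog_arm:
  moves:
    - {"fingers": 1, "slide": [0, 0, 1], "angular": [0, 0, 0]}
    - {"fingers": 1, "slide": [2, 0, 1.5], "angular": [0, 0, 0]}
    - {"fingers": 1, "slide": [4, 0, 1.5], "angular": [0, 0, 0]}
    - {"fingers": 1, "slide": [6, 0, 1.5], "angular": [0, 0, 0]}
    - {"fingers": 1, "slide": [7.5, 0, 1.5], "angular": [0, 0, 0]}
    - {"fingers": 1, "slide": [7.5, 0, 1.5], "angular": [0, 0, 0]}

```text
clock: 30.72
tcp_pos: [0.5715, 0.202, 0.0843]
orientation: [0.303, -0.105, 0.947, 0.034]
wrist_force: [-2.8, -1.0, 8.5]
finger_gap: 0.0321
grip_force: 93.6
```

```bash
python3 place.py 3 .0245 .0 .0 0 0 .008
```

```text
target [0.5679 0.2014 0.0796] slide [5.6966 0.162  1.7525] ang [-0.0808  0.5003 -0.2468] 
 now TCP in cradle mm [-18.8197  -0.184    9.8024] choke [ 5.6803 -0.184   1.8024] F cradle [ 2.4674 -0.3432  8.5995] q [ 0.2015  0.1534 -0.835  -0.0371  0.0124 -0.0151] gap 0.032109657273383746
```

>>> jog_arm:
  moves:
    - {"fingers": 1, "slide": [0, 0, -1.5], "angular": [0, 0, 0]}
    - {"fingers": 1, "slide": [0, 0, -1.5], "angular": [0, 0, 0]}
    - {"fingers": 1, "slide": [1, 0, -1.5], "angular": [0, 0, 0]}
    - {"fingers": 1, "slide": [1, 0, -1.5], "angular": [0, 0, 0]}

```text
clock: 31.05
tcp_pos: [0.5665, 0.2009, 0.081]
orientation: [0.299, -0.105, 0.948, 0.034]
wrist_force: [0.6, 0.1, 0.0]
finger_gap: 0.0322
grip_force: 92.4
```

```bash
python3 place.py 3 .0245 .0 .0 0 0 .008; python3 ver.py 3
```

```text
target [0.5679 0.2014 0.0796] slide [-0.4351  0.1531  1.9443] ang [-0.0792  0.0151 -0.2429] 
 now TCP in cradle mm [-24.9362  -0.1485   9.9444] choke [-0.4362 -0.1485  1.9444] F cradle [ 0.4808 -0.0108 -0.3156] q [ 0.2013  0.1524 -0.8411 -0.0337  0.0124 -0.0154] gap 0.03222280509829314
cradle 3 band centre in seat frame mm [ 0.4178 -5.475  17.    ] rect ((279.36859130859375, 353.3780822753906), (83.22117614746094, 57.75486755371094), 0.7252243161201477) area 3076 pred px [282.2104 353.7991]
```

>>> jog_arm:
  moves:
    - {"fingers": 1, "slide": [1.5, 0, 0.5], "angular": [0, 0, 0]}
    - {"fingers": 1, "slide": [2, 0, 1], "angular": [0, 0, 0]}
    - {"fingers": 0.5, "slide": [2, 0, 1], "angular": [0, 0, 0]}
    - {"fingers": 0.4, "slide": [2, 0, 1], "angular": [0, 0, 0]}
    - {"fingers": 0.4, "slide": [2, 0, 0], "angular": [0, 0, 0]}
    - {"fingers": 0.4, "slide": [2, 0, -10], "angular": [0, 0, 0]}
    - {"fingers": 0.4, "slide": [0, 0, -45], "angular": [0, 0, 0]}
    - {"fingers": 0.4, "slide": [0, 0, -85], "angular": [0, 0, 0]}
    - {"fingers": 0.4, "slide": [0, 0, -125], "angular": [0, 0, 0]}
    - {"fingers": 0.4, "slide": [0, 0, -150], "angular": [0, 0, 0]}

```text
clock: 31.93
tcp_pos: [0.4808, 0.1816, 0.2057]
orientation: [0.299, -0.105, 0.948, 0.034]
wrist_force: [0.8, 0.2, 1.7]
finger_gap: 0.0509
grip_force: 0.0
```

```bash
python3 ver.py 1 3; python3 go.py .585 -.03 .2 210
```

```text
cradle 1 band centre in seat frame mm [-1.0524 -0.8131 17.    ] rect ((449.0515441894531, 231.9884796142578), (43.42162322998047, 31.092344284057617), 1.4688007831573486) area 1239 pred px [449.9131 232.6568]
cradle 3 band centre in seat frame mm [-0.7041 -0.8362 17.    ] rect ((279.5, 227.5), (31.0, 41.0), 90.0) area 1199 pred px [280.328  228.5183]
slide [ -39.036  -229.4035   37.2576] ang [ -5.2753  35.0731 -16.7879]
```

>>> jog_arm:
  moves:
    - {"fingers": 0.3, "slide": [-6, -35, 0], "angular": [-0.8, 5.4, -2.6]}
    - {"fingers": 0.3, "slide": [-12, -70, 5], "angular": [-1.6, 10.8, -5.2]}
    - {"fingers": 0.3, "slide": [-18, -105, 10], "angular": [-2.4, 16.2, -7.8]}
    - {"fingers": 0.3, "slide": [-24, -140, 18], "angular": [-3.2, 21.6, -10.4]}
    - {"fingers": 0.3, "slide": [-30, -175, 26], "angular": [-4, 27, -13]}
    - {"fingers": 0.3, "slide": [-36, -210, 34], "angular": [-4.8, 32, -15.5]}
    - {"fingers": 0.3, "slide": [-39, -229, 37], "angular": [-5.3, 35, -16.8]}
    - {"fingers": 0.3, "slide": [-39, -229, 37], "angular": [-5.3, 35, -16.8]}
    - {"fingers": 0.3, "slide": [-39, -229, 37], "angular": [-5.3, 35, -16.8]}
    - {"fingers": 0.3, "slide": [-39, -229, 37], "angular": [-5.3, 35, -16.8]}

```text
clock: 32.87
tcp_pos: [0.5834, -0.0296, 0.1933]
orientation: [-0.004, -0.259, 0.966, 0.001]
wrist_force: [-0.8, 0.4, 0.6]
finger_gap: 0.06
grip_force: 0.0
```

Run:
```python
from chk import *
p=cam("wrist");v,q=find(p,[.6071,-.016]);v[2]%=np.pi;print(v,np.degrees(v[2]),q);plan(v,.025,1,.022)
```

```text
[ 0.6059 -0.0165  0.5312] 30.436028922965555 0.9538668594073225
target [ 0.5843 -0.0292  0.022 ] slide [ -2.0714  -1.1886 172.1632] tool z turn deg -0.41915241555639465 gap 0.06000530803168567 q [-0.1869  0.3534 -0.0155  1.209  -0.0012 -0.7107]
```

>>> jog_arm:
  moves:
    - {"fingers": 0.3, "slide": [-1, -1, 40], "angular": [0, 0, 0]}
    - {"fingers": 0.3, "slide": [-1, -1, 80], "angular": [0, 0, 0]}
    - {"fingers": 0.3, "slide": [-1, -1, 120], "angular": [0, 0, 0]}
    - {"fingers": 0.3, "slide": [-1, -1, 160], "angular": [0, 0, 0]}
    - {"fingers": 0.3, "slide": [-1, -1, 173], "angular": [0, 0, 0]}
    - {"fingers": 0.3, "slide": [-1, -1, 173], "angular": [0, 0, 0]}
    - {"fingers": 1, "slide": [-1, -1, 173], "angular": [0, 0, 0]}
    - {"fingers": 1, "slide": [-1, -1, 173], "angular": [0, 0, 0]}
    - {"fingers": 1, "slide": [-1, -1, 173], "angular": [0, 0, 0]}
    - {"fingers": 1, "slide": [-1, -1, 173], "angular": [0, 0, 0]}

```text
clock: 33.75
tcp_pos: [0.586, -0.0302, 0.025]
orientation: [-0.001, -0.259, 0.966, -0.0]
wrist_force: [-1.1, 2.6, 7.4]
finger_gap: 0.0322
grip_force: 91.1
```

>>> jog_arm:
  moves:
    - {"fingers": 1, "slide": [0, 0, 0], "angular": [0, 0, 0]}
    - {"fingers": 1, "slide": [0, 0, -5], "angular": [0, 0, 0]}
    - {"fingers": 1, "slide": [0, 0, -12], "angular": [0, 0, 0]}
    - {"fingers": 1, "slide": [0, 0, -20], "angular": [0, 0, 0]}
    - {"fingers": 1, "slide": [0, 0, -25], "angular": [0, 0, 0]}
    - {"fingers": 1, "slide": [0, 0, -25], "angular": [0, 0, 0]}
    - {"fingers": 1, "slide": [0, 0, -25], "angular": [0, 0, 0]}

```text
clock: 34.33
tcp_pos: [0.5851, -0.0306, 0.0477]
orientation: [-0.002, -0.259, 0.966, 0.0]
wrist_force: [1.3, -0.2, -4.0]
finger_gap: 0.0321
grip_force: 89.7
```

```bash
python3 tq.py
```

```text
tool torque [ 0.0073  0.1521 -0.0321] F [ 1.252  -0.1576 -3.9768] 0.03214367226261934
tool torque [-0.032   0.1841  0.0332] F [-0.5124  0.5135 -3.9686] 0.03232336504143497
tool torque [0.0028 0.1593 0.0187] F [-0.4643 -0.4952 -4.0907] 0.032211983474647245
tool torque [ 0.015   0.2211 -0.0165] F [ 0.2901  0.2897 -3.5199] 0.03212148124221215
```

Torque is about 0.18 N m, so this one is held by its light half. I set it down, turn the tool half round and regrip the other half.

>>> jog_arm:
  moves:
    - {"fingers": 1, "slide": [0, 0, 12], "angular": [0, 0, 0]}
    - {"fingers": 1, "slide": [0, 0, 20], "angular": [0, 0, 0]}
    - {"fingers": 1, "slide": [0, 0, 24], "angular": [0, 0, 0]}
    - {"fingers": 1, "slide": [0, 0, 25], "angular": [0, 0, 0]}
    - {"fingers": 0.3, "slide": [0, 0, 25], "angular": [0, 0, 0]}
    - {"fingers": 0.3, "slide": [0, 0, 25], "angular": [0, 0, 0]}
    - {"fingers": 0.3, "slide": [0, 0, 24], "angular": [0, 0, 0]}
    - {"fingers": 0.3, "slide": [0, 0, -10], "angular": [0, 0, 0]}
    - {"fingers": 0.3, "slide": [0, 0, -50], "angular": [0, 0, 0]}
    - {"fingers": 0.3, "slide": [0, 0, -90], "angular": [0, 0, 0]}

```text
clock: 35.32
tcp_pos: [0.5841, -0.0302, 0.1371]
orientation: [-0.004, -0.259, 0.966, 0.001]
wrist_force: [0.9, -0.4, 0.1]
finger_gap: 0.0597
grip_force: 0.0
```

>>> jog_arm:
  moves:
    - {"fingers": 0.3, "slide": [0, 0, -40], "angular": [0, 0, 7]}
    - {"fingers": 0.3, "slide": [0, 0, -60], "angular": [0, 0, 14]}
    - {"fingers": 0.3, "slide": [0, 0, -60], "angular": [0, 0, 21]}
    - {"fingers": 0.3, "slide": [0, 0, -60], "angular": [0, 0, 28]}
    - {"fingers": 0.3, "slide": [0, 0, -60], "angular": [0, 0, 35]}
    - {"fingers": 0.3, "slide": [0, 0, -60], "angular": [0, 0, 42]}
    - {"fingers": 0.3, "slide": [0, 0, -60], "angular": [0, 0, 49]}
    - {"fingers": 0.3, "slide": [0, 0, -60], "angular": [0, 0, 56]}
    - {"fingers": 0.3, "slide": [0, 0, -60], "angular": [0, 0, 63]}
    - {"fingers": 0.3, "slide": [0, 0, -60], "angular": [0, 0, 70]}

```text
clock: 36.15
tcp_pos: [0.5856, -0.0304, 0.1968]
orientation: [-0.003, 0.345, 0.939, -0.001]
wrist_force: [-0.1, 0.3, 0.2]
finger_gap: 0.0598
grip_force: 0.0
```

>>> jog_arm:
  moves:
    - {"fingers": 0.3, "slide": [0, 0, 0], "angular": [0, 0, 7]}
    - {"fingers": 0.3, "slide": [0, 0, 0], "angular": [0, 0, 14]}
    - {"fingers": 0.3, "slide": [0, 0, 0], "angular": [0, 0, 21]}
    - {"fingers": 0.3, "slide": [0, 0, 0], "angular": [0, 0, 28]}
    - {"fingers": 0.3, "slide": [0, 0, 0], "angular": [0, 0, 35]}
    - {"fingers": 0.3, "slide": [0, 0, 0], "angular": [0, 0, 42]}
    - {"fingers": 0.3, "slide": [0, 0, 0], "angular": [0, 0, 49]}
    - {"fingers": 0.3, "slide": [0, 0, 0], "angular": [0, 0, 56]}
    - {"fingers": 0.3, "slide": [0, 0, 0], "angular": [0, 0, 63]}
    - {"fingers": 0.3, "slide": [0, 0, 0], "angular": [0, 0, 70]}

```text
clock: 36.98
tcp_pos: [0.5856, -0.0304, 0.1967]
orientation: [-0.002, 0.821, 0.571, -0.003]
wrist_force: [-0.6, 0.2, 0.3]
finger_gap: 0.0595
grip_force: 0.0
```

```bash
python3 go.py .6275 -.004 .19 30.4; python3 -c "
from h import *
print(get_state()['tcp_pos'],get_state()['joint_pos'])"
```

```text
slide [39.3019 30.1516  6.4623] ang [-0.2606  0.256  39.2504]
[ 0.5856 -0.0304  0.1967] [-0.1878  0.3563 -0.005   1.2156 -0.0016  1.7381]
```

>>> jog_arm:
  moves:
    - {"fingers": 0.3, "slide": [10, 8, 2], "angular": [0, 0, 7]}
    - {"fingers": 0.3, "slide": [20, 16, 4], "angular": [0, 0, 14]}
    - {"fingers": 0.3, "slide": [30, 24, 6], "angular": [0, 0, 21]}
    - {"fingers": 0.3, "slide": [39, 30, 6], "angular": [0, 0, 28]}
    - {"fingers": 0.3, "slide": [39, 30, 6], "angular": [0, 0, 35]}
    - {"fingers": 0.3, "slide": [39, 30, 6], "angular": [0, 0, 39]}
    - {"fingers": 0.3, "slide": [39, 30, 6], "angular": [0, 0, 39]}
    - {"fingers": 0.3, "slide": [39, 30, 6], "angular": [0, 0, 39]}

```text
clock: 37.65
tcp_pos: [0.627, -0.0039, 0.1905]
orientation: [-0.001, 0.963, 0.268, -0.003]
wrist_force: [0.9, -0.2, -0.6]
finger_gap: 0.0598
grip_force: 0.0
```

Run:
```python
from chk import *
p=cam("wrist");v,q=find(p,[.606,-.0165]);v[2]%=np.pi;print(v,np.degrees(v[2]),q);plan(v,.025,0,.022)
```

```text
[ 0.6046 -0.0195  0.5368] 30.755065990364905 0.9674615882949725
target [ 0.626  -0.0067  0.022 ] slide [ -1.2365   2.272  168.603 ] tool z turn deg 0.35931668339921535 gap 0.05991352789292546 q [-0.1337  0.4374  0.1012  1.2407 -0.0014  2.4649]
```

>>> jog_arm:
  moves:
    - {"fingers": 0.3, "slide": [-1, 2, 40], "angular": [0, 0, 0]}
    - {"fingers": 0.3, "slide": [-1, 2, 80], "angular": [0, 0, 0]}
    - {"fingers": 0.3, "slide": [-1, 2, 120], "angular": [0, 0, 0]}
    - {"fingers": 0.3, "slide": [-1, 2, 160], "angular": [0, 0, 0]}
    - {"fingers": 0.3, "slide": [-1, 2, 169], "angular": [0, 0, 0]}
    - {"fingers": 0.3, "slide": [-1, 2, 169], "angular": [0, 0, 0]}
    - {"fingers": 1, "slide": [-1, 2, 169], "angular": [0, 0, 0]}
    - {"fingers": 1, "slide": [-1, 2, 169], "angular": [0, 0, 0]}
    - {"fingers": 1, "slide": [-1, 2, 169], "angular": [0, 0, 0]}
    - {"fingers": 1, "slide": [-1, 2, 169], "angular": [0, 0, 0]}

```text
clock: 38.53
tcp_pos: [0.6288, -0.0065, 0.0254]
orientation: [0.001, 0.964, 0.267, -0.0]
wrist_force: [-1.1, 0.5, 7.7]
finger_gap: 0.0322
grip_force: 92.4
```

>>> jog_arm:
  moves:
    - {"fingers": 1, "slide": [0, 0, 0], "angular": [0, 0, 0]}
    - {"fingers": 1, "slide": [0, 0, -5], "angular": [0, 0, 0]}
    - {"fingers": 1, "slide": [0, 0, -12], "angular": [0, 0, 0]}
    - {"fingers": 1, "slide": [0, 0, -20], "angular": [0, 0, 0]}
    - {"fingers": 1, "slide": [0, 0, -25], "angular": [0, 0, 0]}
    - {"fingers": 1, "slide": [0, 0, -25], "angular": [0, 0, 0]}
    - {"fingers": 1, "slide": [0, 0, -25], "angular": [0, 0, 0]}

```text
clock: 39.12
tcp_pos: [0.6268, -0.0064, 0.0474]
orientation: [-0.0, 0.964, 0.267, -0.002]
wrist_force: [0.1, -0.3, -3.9]
finger_gap: 0.032
grip_force: 91.1
```

```bash
python3 tq.py; python3 place.py 4 .025 .012 .08 0 0 .007
```

```text
tool torque [0.023  0.068  0.0518] F [ 0.0593 -0.3175 -3.9103] 0.032026397898923045
tool torque [-0.0503  0.0617  0.0246] F [-0.2781  0.3814 -3.864 ] 0.031840597816812144
tool torque [0.0278 0.0507 0.0371] F [-0.1888 -0.3015 -3.8786] 0.03188552733034717
tool torque [0.0257 0.0727 0.0093] F [ 0.0194 -0.5636 -3.7519] 0.03180349589079251
target [0.5485 0.1251 0.1509] slide [   0.6715 -152.797  -104.0828] ang [ -49.4026   -7.9466 -154.9096] 
 now TCP in cradle mm [ -35.1995 -145.345   -25.0831] choke [ -10.1995 -145.345   -32.0831] F cradle [-2.2396 -0.5537 -3.012 ] q [-0.1374  0.5342 -0.1153  0.928  -0.0014  2.4632] gap 0.03180349589079251
```

It is now held in its heavy half. I lift, turn it round and carry it to cradle 4.

>>> jog_arm:
  moves:
    - {"fingers": 1, "slide": [0, 0, -40], "angular": [0, 0, 0]}
    - {"fingers": 1, "slide": [0, 0, -80], "angular": [0, 0, -7]}
    - {"fingers": 1, "slide": [0, 0, -120], "angular": [0, 0, -14]}
    - {"fingers": 1, "slide": [0, 0, -160], "angular": [0, 0, -21]}
    - {"fingers": 1, "slide": [0, 0, -195], "angular": [0, 0, -28]}
    - {"fingers": 1, "slide": [0, 0, -200], "angular": [0, 0, -35]}
    - {"fingers": 1, "slide": [0, 0, -200], "angular": [0, 0, -42]}
    - {"fingers": 1, "slide": [0, 0, -200], "angular": [0, 0, -49]}
    - {"fingers": 1, "slide": [0, 0, -200], "angular": [0, 0, -56]}
    - {"fingers": 1, "slide": [0, 0, -200], "angular": [0, 0, -63]}

```text
clock: 40.1
tcp_pos: [0.6272, -0.0061, 0.2462]
orientation: [-0.002, 0.68, 0.733, -0.003]
wrist_force: [0.5, -0.5, -4.4]
finger_gap: 0.0323
grip_force: 91.4
```

>>> jog_arm:
  moves:
    - {"fingers": 1, "slide": [0, 0, 0], "angular": [0, 0, -7]}
    - {"fingers": 1, "slide": [0, 0, 0], "angular": [0, 0, -14]}
    - {"fingers": 1, "slide": [0, 0, 0], "angular": [0, 0, -21]}
    - {"fingers": 1, "slide": [0, 0, 0], "angular": [0, 0, -28]}
    - {"fingers": 1, "slide": [0, 0, 0], "angular": [0, 0, -35]}
    - {"fingers": 1, "slide": [0, 0, 0], "angular": [0, 0, -42]}
    - {"fingers": 1, "slide": [0, 0, 0], "angular": [0, 0, -49]}
    - {"fingers": 1, "slide": [0, 0, 0], "angular": [0, 0, -56]}
    - {"fingers": 1, "slide": [0, 0, 0], "angular": [0, 0, -63]}
    - {"fingers": 1, "slide": [0, 0, 0], "angular": [0, 0, -70]}

```text
clock: 40.93
tcp_pos: [0.6271, -0.0061, 0.246]
orientation: [-0.004, 0.136, 0.991, -0.001]
wrist_force: [-0.5, -0.4, -3.7]
finger_gap: 0.0322
grip_force: 91.4
```

```bash
python3 place.py 4 .0274 .012 .08 0 0 .007
```

```text
target [0.5466 0.1247 0.1495] slide [112.1609 104.4946  97.0088] ang [ -8.7605 -34.6939 -27.6639] 
 now TCP in cradle mm [  80.2797 -145.5256  137.7703] choke [ 107.6797 -145.5256  130.7703] F cradle [-2.6247 -0.2737 -2.682 ] q [-0.137   0.4235  0.2155  1.3701 -0.0015  0.1363] gap 0.03221012483384479
```

>>> jog_arm:
  moves:
    - {"fingers": 1, "slide": [16, 15, 0], "angular": [-1.2, -5, -3.9]}
    - {"fingers": 1, "slide": [32, 30, 0], "angular": [-2.5, -9.9, -7.9]}
    - {"fingers": 1, "slide": [48, 45, 0], "angular": [-3.7, -14.8, -11.8]}
    - {"fingers": 1, "slide": [64, 60, 0], "angular": [-5, -19.8, -15.8]}
    - {"fingers": 1, "slide": [80, 75, 10], "angular": [-6.2, -24.8, -19.7]}
    - {"fingers": 1, "slide": [96, 90, 20], "angular": [-7.5, -29.7, -23.7]}
    - {"fingers": 1, "slide": [112, 104, 40], "angular": [-8.8, -34.7, -27.7]}
    - {"fingers": 1, "slide": [112, 104, 70], "angular": [-8.8, -34.7, -27.7]}
    - {"fingers": 1, "slide": [112, 104, 92], "angular": [-8.8, -34.7, -27.7]}
    - {"fingers": 1, "slide": [112, 104, 92], "angular": [-8.8, -34.7, -27.7]}

```text
clock: 41.77
tcp_pos: [0.5412, 0.1247, 0.1477]
orientation: [0.293, -0.105, 0.95, 0.033]
wrist_force: [-1.4, 0.5, -4.9]
finger_gap: 0.0327
grip_force: 91.1
```

```bash
python3 place.py 4 .0274 .012 .010 0 0 .007
```

```text
target [0.5858 0.1337 0.0922] slide [-6.2401 -1.0937 71.4284] ang [-0.0616 -0.6536 -0.2972] 
 now TCP in cradle mm [-20.8189   1.2008  88.4936] choke [ 6.5811  1.2008 81.4936] F cradle [-3.8114  0.838  -3.283 ] q [ 0.0223 -0.0478 -0.8261  0.2025  0.113  -0.1631] gap 0.03267801455066278
```

>>> jog_arm:
  moves:
    - {"fingers": 1, "slide": [-3, -1, 0], "angular": [0, 0, 0]}
    - {"fingers": 1, "slide": [-3, -1, 30], "angular": [0, 0, 0]}
    - {"fingers": 1, "slide": [-3, -1, 55], "angular": [0, 0, 0]}
    - {"fingers": 1, "slide": [-3, -1, 69], "angular": [0, 0, 0]}
    - {"fingers": 1, "slide": [-3, -1, 69], "angular": [0, 0, 0]}
    - {"fingers": 1, "slide": [-3, -1, 69], "angular": [0, 0, 0]}

```text
clock: 42.27
tcp_pos: [0.5911, 0.1327, 0.1016]
orientation: [0.3, -0.105, 0.948, 0.033]
wrist_force: [-0.4, 0.3, -3.1]
finger_gap: 0.0321
grip_force: 91.2
```

```bash
python3 place.py 4 .0274 .005 .001 0 0 .007
```

```text
target [0.5852 0.1335 0.0808] slide [16.5343  2.1233 13.8162] ang [-0.1952  0.1436 -0.2473] 
 now TCP in cradle mm [-5.9097 -2.1474 21.8648] choke [21.4903 -2.1474 14.8648] F cradle [-2.0621  0.3754 -2.3278] q [ 0.0383  0.1198 -0.8078  0.0375  0.1039 -0.1491] gap 0.03213431001520819
```

>>> jog_arm:
  moves:
    - {"fingers": 1, "slide": [4, 2, 0], "angular": [0, 0, -0.2]}
    - {"fingers": 1, "slide": [8, 2, 4], "angular": [0, 0, -0.2]}
    - {"fingers": 1, "slide": [12, 2, 8], "angular": [0, 0, -0.2]}
    - {"fingers": 1, "slide": [14, 2, 11], "angular": [0, 0, -0.2]}
    - {"fingers": 1, "slide": [14, 2, 12.5], "angular": [0, 0, -0.2]}
    - {"fingers": 1, "slide": [14, 2, 12.5], "angular": [0, 0, -0.2]}

```text
clock: 42.77
tcp_pos: [0.5844, 0.1338, 0.0818]
orientation: [0.299, -0.106, 0.948, 0.033]
wrist_force: [-0.5, 0.3, -3.4]
finger_gap: 0.0318
grip_force: 91.2
```

```bash
python3 place.py 4 .0274 .0 .0 0 0 .007
```

```text
target [0.5818 0.1328 0.0771] slide [ 4.9765 -0.4475  2.2127] ang [-0.1754  0.0646 -0.0452] 
 now TCP in cradle mm [-22.4256   0.4503   9.2169] choke [4.9744 0.4503 2.2169] F cradle [-2.3523  0.3988 -2.5351] q [ 0.0414  0.1456 -0.8452 -0.0246  0.1022 -0.1502] gap 0.03178780544104121
```

>>> jog_arm:
  moves:
    - {"fingers": 1, "slide": [2, 0, 0], "angular": [0, 0, 0]}
    - {"fingers": 1, "slide": [4, 0, 0], "angular": [0, 0, 0]}
    - {"fingers": 1, "slide": [6, 0, 0.5], "angular": [0, 0, 0]}
    - {"fingers": 1, "slide": [6, 0, 0.5], "angular": [0, 0, 0]}
    - {"fingers": 1, "slide": [6, 0, 0.5], "angular": [0, 0, 0]}

```text
clock: 43.18
tcp_pos: [0.5818, 0.133, 0.0799]
orientation: [0.301, -0.107, 0.947, 0.033]
wrist_force: [2.4, 1.2, -0.1]
finger_gap: 0.0322
grip_force: 91.6
```

```bash
python3 place.py 4 .0274 .0 .0 0 0 .007
```

```text
target [0.5818 0.1328 0.0771] slide [ 1.689  -0.2719  2.206 ] ang [-0.184   0.3051 -0.0137] 
 now TCP in cradle mm [-25.7227   0.2786   9.2141] choke [1.6773 0.2786 2.2141] F cradle [ 2.0902  0.5846 -1.6239] q [ 0.0395  0.1443 -0.8578 -0.0398  0.1038 -0.1519] gap 0.032170145922509503
```

>>> jog_arm:
  moves:
    - {"fingers": 1, "slide": [0, 0, 1], "angular": [0, 0, 0]}
    - {"fingers": 1, "slide": [0.5, 0, 1.5], "angular": [0, 0, 0]}
    - {"fingers": 0.5, "slide": [0.5, 0, 1.5], "angular": [0, 0, 0]}
    - {"fingers": 0.4, "slide": [0.5, 0, 1], "angular": [0, 0, 0]}
    - {"fingers": 0.4, "slide": [0.5, 0, 0], "angular": [0, 0, 0]}
    - {"fingers": 0.4, "slide": [0, 0, -10], "angular": [0, 0, 0]}
    - {"fingers": 0.4, "slide": [0, 0, -45], "angular": [0, 0, 0]}
    - {"fingers": 0.4, "slide": [0, 0, -85], "angular": [0, 0, 0]}
    - {"fingers": 0.4, "slide": [0, 0, -125], "angular": [0, 0, 0]}
    - {"fingers": 0.4, "slide": [0, 0, -165], "angular": [0, 0, 0]}

```text
clock: 44.02
tcp_pos: [0.4858, 0.112, 0.2137]
orientation: [0.299, -0.106, 0.948, 0.033]
wrist_force: [1.6, 0.0, 0.6]
finger_gap: 0.0516
grip_force: 0.0
```

```bash
python3 ver.py 1 3 4
python3 - <<'E'
from h import *
p=cam("wrist");save(p,"w11.png",scale=1.4)
c=cam("side");print(tip_of("isolator_tip",c),get_state()["wrist_force"])
print([(r["point"],round(r["p"],2),atz(c,r["point"],.017)[:2]) for r in look_for("choke_a_mid",c)])
E
```

```text
cradle 1 band centre in seat frame mm [-1.0164 -0.6509 17.    ] rect ((522.04052734375, 232.0010986328125), (43.362545013427734, 29.17853546142578), 1.5481576919555664) area 1153 pred px [522.6185 233.0299]
cradle 3 band centre in seat frame mm [-1.5578 -0.6821 17.    ] rect ((358.79742431640625, 223.99452209472656), (39.742244720458984, 29.07046890258789), 1.5481576919555664) area 1006 pred px [359.2589 225.1545]
cradle 4 band centre in seat frame mm [-0.7711 -0.7192 17.    ] rect ((280.3199462890625, 223.02101135253906), (39.397308349609375, 29.04174041748047), 1.4688007831573486) area 1070 pred px [280.6017 223.8236]
[{'point': [422.6, 286.9], 'p': 0.79}, {'point': [205.5, 255.7], 'p': 0.25}] [-0.1479  0.1319 -0.2616]
[([264.9, 187.2], 0.68, array([0.6973, 0.2563])), ([167.3, 221.9], 0.29, array([0.3828, 0.2673]))]
```

View pics/w11.png

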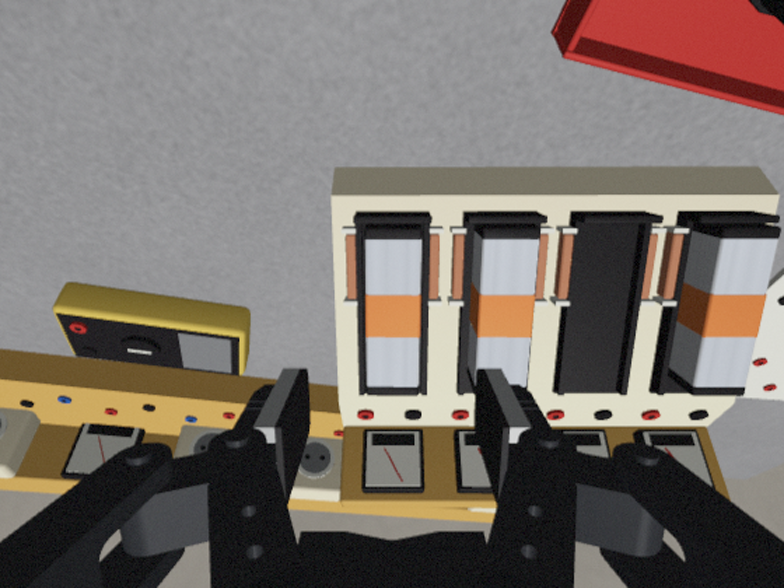

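All three chokes lie square in their cradles, bands at about (393,316), (502,316) and (722,315), against the lower stops. The isolator is off, the carrier is in the tray and the gripper is clear. I'm handing in.

```bash
python3 -c "
from workcell import *
print(hand_in())"
```

```text
the job is handed in; nothing more can be done
None
```

The job is handed in, but the hand-in returned no verdict: the isolator is off, the fuse carrier stands in the red tray, and the three chokes I found lie heavy end down against the lower stops in cradles 1, 3 and 4.

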